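# Load the purge plate from the drying rack and fire the purge

## Task

Take the orange cover off the grey purge plate and lay it flat in the middle of the blue mat, leaving it there. Then lift every basket that hangs on the drying rack off its peg and stand each one upright, fully seated, in a pocket of the purge plate, one to a pocket. When all are in, press the yellow treadle right down to its stop, keep it down for three seconds and let it spring back up; do not disturb the bottle, the wafer box or the remote control.

Things in the scene. Friction and masses are not known exactly. Their poses are not given: they have to be found in the camera images.
- rack: Fixed drying rack: bar 370 mm long (x 30 to 42 mm, top 141 mm high) on posts at y = +-185 mm. Origin on the bench under the middle of the hanging row; y along the bar, z up. Four dark pegs at y = -132, -44, 44, 132 mm point to -x (to the robot): 8 mm wide, top 135 mm above the bench, ending at x = -28 mm in an upturned tip, 8 mm thick, rising 14 mm above the peg top
- purge_plate: Fixed grey square plate 184 x 184 mm, 16 mm thick; origin at the centre of its underside on the bench, z up, sides along x and y. Four square pockets 69 mm wide and 10 mm deep (floor 6 mm above the bench), centres at x, y = +-44 mm, sides parallel to the plate's
- purge_plate_hole0 (a point): centre of pocket 0 at its mouth, level with the plate's top (16 mm above the bench); the pocket floor is 10 mm lower
- purge_plate_hole1 (a point): centre of pocket 1 at its mouth, level with the plate's top (16 mm above the bench); the pocket floor is 10 mm lower
- purge_plate_hole2 (a point): centre of pocket 2 at its mouth, level with the plate's top (16 mm above the bench); the pocket floor is 10 mm lower
- purge_plate_hole3 (a point): centre of pocket 3 at its mouth, level with the plate's top (16 mm above the bench); the pocket floor is 10 mm lower
- cover: Loose orange cover, 160 x 160 x 6 mm, 0.25 kg, lying on top of the purge plate at the start (it hides the pockets), with a black square knob 24 x 24 mm in its middle that reaches 46 mm above its underside, sides parallel to the cover's. Origin at the centre of its underside, z up through the knob
- mat: Fixed blue mat 200 x 200 x 3 mm on the bench, where the cover is to lie; origin at the centre of its underside, z up
- basket0: White square basket, blue stem, 0.18 kg (3 or 4 are present). Base 60 x 60 x 36 mm; origin: centre of its underside, z up the stem. Uprights at y = +-27 mm carry a crossbar along y (60 mm long, 10 mm square, z = 100 to 110 mm) that hangs across the peg; above it the grip stem, 16 mm square, z = 110 to 160 mm, sides parallel to the base. Hangs 35 mm off the bench
- basket1: White square basket, red stem, 0.18 kg (3 or 4 are present). Base 60 x 60 x 36 mm; origin: centre of its underside, z up the stem. Uprights at y = +-27 mm carry a crossbar along y (60 mm long, 10 mm square, z = 100 to 110 mm) that hangs across the peg; above it the grip stem, 16 mm square, z = 110 to 160 mm, sides parallel to the base. Hangs 35 mm off the bench
- basket2: White square basket, green stem, 0.18 kg (3 or 4 are present). Base 60 x 60 x 36 mm; origin: centre of its underside, z up the stem. Uprights at y = +-27 mm carry a crossbar along y (60 mm long, 10 mm square, z = 100 to 110 mm) that hangs across the peg; above it the grip stem, 16 mm square, z = 110 to 160 mm, sides parallel to the base. Hangs 35 mm off the bench
- basket3: White square basket, black stem, 0.18 kg (3 or 4 are present). Base 60 x 60 x 36 mm; origin: centre of its underside, z up the stem. Uprights at y = +-27 mm carry a crossbar along y (60 mm long, 10 mm square, z = 100 to 110 mm) that hangs across the peg; above it the grip stem, 16 mm square, z = 110 to 160 mm, sides parallel to the base. Hangs 35 mm off the bench
- treadle_base: Fixed base of the spring treadle, 130 x 80 mm, 6 mm thick; origin at the centre of its underside; the hinge lies at x = +40 mm, 40 mm above the bench, parallel to y; the pedal reaches from there to -x; a block 44 mm high stands at x = 44 to 60 mm
- treadle (a joint): angle of the yellow treadle pedal (95 mm long, 60 mm wide, black rubber pad): 0 = up at rest, 0.30 rad = down against its stop; a spring returns it; pressing at the pad point takes about 5 N at first and 12 N at the stop
- treadle_pad (a point): point on the pedal's top face near its free end, on its centre line, 78 mm from the hinge, 47 mm above the bench when up and about 23 mm lower at the stop: press down here
- wash_bottle: bystander: white bottle, 60 mm diameter, 150 mm tall; origin at the centre of its underside
- wafer_box: bystander: round black box, 110 mm diameter, 30 mm high; origin at the centre of its underside
- remote: bystander: black remote control 45 x 110 x 18 mm; origin at the centre of its underside

How it is judged (in metres and radians):
On the way, in this order (a step that is already met when the one before it is completed fails the run):
1. the cover lies flat in the middle of the mat, let go (horizontal distance between cover and mat below 0.035 m and z of cover in the frame of mat below 0.008 m and angle between cover's own z axis and vertical below 0.06 rad and contact force between cover and the fingers below 0.3 N), for 0.2 s.
2. every basket present stands fully seated in a pocket of the purge plate (angle between each of basket0, basket1, basket2, basket3's own z axis and vertical below 0.1 rad and ((horizontal distance between basket0 and purge_plate_hole0 below 0.01 m and z of basket0 in the frame of purge_plate_hole0 below -0.006 m) or (horizontal distance between basket0 and purge_plate_hole1 below 0.01 m and z of basket0 in the frame of purge_plate_hole1 below -0.006 m) or (horizontal distance between basket0 and purge_plate_hole2 below 0.01 m and z of basket0 in the frame of purge_plate_hole2 below -0.006 m) or (horizontal distance between basket0 and purge_plate_hole3 below 0.01 m and z of basket0 in the frame of purge_plate_hole3 below -0.006 m)) and ((horizontal distance between basket1 and purge_plate_hole0 below 0.01 m and z of basket1 in the frame of purge_plate_hole0 below -0.006 m) or (horizontal distance between basket1 and purge_plate_hole1 below 0.01 m and z of basket1 in the frame of purge_plate_hole1 below -0.006 m) or (horizontal distance between basket1 and purge_plate_hole2 below 0.01 m and z of basket1 in the frame of purge_plate_hole2 below -0.006 m) or (horizontal distance between basket1 and purge_plate_hole3 below 0.01 m and z of basket1 in the frame of purge_plate_hole3 below -0.006 m)) and ((horizontal distance between basket2 and purge_plate_hole0 below 0.01 m and z of basket2 in the frame of purge_plate_hole0 below -0.006 m) or (horizontal distance between basket2 and purge_plate_hole1 below 0.01 m and z of basket2 in the frame of purge_plate_hole1 below -0.006 m) or (horizontal distance between basket2 and purge_plate_hole2 below 0.01 m and z of basket2 in the frame of purge_plate_hole2 below -0.006 m) or (horizontal distance between basket2 and purge_plate_hole3 below 0.01 m and z of basket2 in the frame of purge_plate_hole3 below -0.006 m)) and ((horizontal distance between basket3 and purge_plate_hole0 below 0.01 m and z of basket3 in the frame of purge_plate_hole0 below -0.006 m) or (horizontal distance between basket3 and purge_plate_hole1 below 0.01 m and z of basket3 in the frame of purge_plate_hole1 below -0.006 m) or (horizontal distance between basket3 and purge_plate_hole2 below 0.01 m and z of basket3 in the frame of purge_plate_hole2 below -0.006 m) or (horizontal distance between basket3 and purge_plate_hole3 below 0.01 m and z of basket3 in the frame of purge_plate_hole3 below -0.006 m)) and linear speed of each of basket0, basket1, basket2, basket3 below 0.03 m/s), for 0.2 s.
3. the treadle is kept down at its stop, with the baskets seated (value of joint treadle above 0.26 rad and angle between each of basket0, basket1, basket2, basket3's own z axis and vertical below 0.1 rad and ((horizontal distance between basket0 and purge_plate_hole0 below 0.01 m and z of basket0 in the frame of purge_plate_hole0 below -0.006 m) or (horizontal distance between basket0 and purge_plate_hole1 below 0.01 m and z of basket0 in the frame of purge_plate_hole1 below -0.006 m) or (horizontal distance between basket0 and purge_plate_hole2 below 0.01 m and z of basket0 in the frame of purge_plate_hole2 below -0.006 m) or (horizontal distance between basket0 and purge_plate_hole3 below 0.01 m and z of basket0 in the frame of purge_plate_hole3 below -0.006 m)) and ((horizontal distance between basket1 and purge_plate_hole0 below 0.01 m and z of basket1 in the frame of purge_plate_hole0 below -0.006 m) or (horizontal distance between basket1 and purge_plate_hole1 below 0.01 m and z of basket1 in the frame of purge_plate_hole1 below -0.006 m) or (horizontal distance between basket1 and purge_plate_hole2 below 0.01 m and z of basket1 in the frame of purge_plate_hole2 below -0.006 m) or (horizontal distance between basket1 and purge_plate_hole3 below 0.01 m and z of basket1 in the frame of purge_plate_hole3 below -0.006 m)) and ((horizontal distance between basket2 and purge_plate_hole0 below 0.01 m and z of basket2 in the frame of purge_plate_hole0 below -0.006 m) or (horizontal distance between basket2 and purge_plate_hole1 below 0.01 m and z of basket2 in the frame of purge_plate_hole1 below -0.006 m) or (horizontal distance between basket2 and purge_plate_hole2 below 0.01 m and z of basket2 in the frame of purge_plate_hole2 below -0.006 m) or (horizontal distance between basket2 and purge_plate_hole3 below 0.01 m and z of basket2 in the frame of purge_plate_hole3 below -0.006 m)) and ((horizontal distance between basket3 and purge_plate_hole0 below 0.01 m and z of basket3 in the frame of purge_plate_hole0 below -0.006 m) or (horizontal distance between basket3 and purge_plate_hole1 below 0.01 m and z of basket3 in the frame of purge_plate_hole1 below -0.006 m) or (horizontal distance between basket3 and purge_plate_hole2 below 0.01 m and z of basket3 in the frame of purge_plate_hole2 below -0.006 m) or (horizontal distance between basket3 and purge_plate_hole3 below 0.01 m and z of basket3 in the frame of purge_plate_hole3 below -0.006 m))), for 2 s.
At the end, for the whole second after the job is handed in: Baskets upright (0.1 rad), at rest, within 10 mm of a pocket centre, undersides over 6 mm below the plate top; cover flat on the mat within 35 mm of its centre; treadle, kept beyond 0.26 rad for 2 s with the baskets in, is up again (below 0.05 rad) (all of step 2 and horizontal distance between cover and mat below 0.035 m and z of cover in the frame of mat below 0.008 m and angle between cover's own z axis and vertical below 0.06 rad and linear speed of cover below 0.03 m/s and value of joint treadle below 0.05 rad); the robot touches nothing.
It fails at once if the wash bottle is disturbed (moved over 40 mm) (distance of wash_bottle from where it was at the start of the episode above 0.04 m).
It fails at once if the wafer box is disturbed (moved over 40 mm) (distance of wafer_box from where it was at the start of the episode above 0.04 m).
It fails at once if the remote control is disturbed (moved over 40 mm) (distance of remote from where it was at the start of the episode above 0.04 m).
It fails at once if the wash bottle is tipped over (angle between wash_bottle's own z axis and vertical above 0.5 rad).
Of basket0, basket1, basket2, basket3 only 3 to 4 are there at a start; the rules pass over those that are not, and their reading is None.
At some moment in a run one of cover may be knocked a few centimetres aside while the robot is not near it.
Once in a run the grip may slacken for a moment while it holds something.
It also fails if it takes over 210 s, if anything falls off the work surface, if the arm or the gripper's body presses on something with over 40 N, if the wrist force passes 120 N, or if a joint passes its speed limit or range.

## Robot

A 6-joint arm with a two-finger parallel gripper is mounted at the origin on the work surface. World frame = base frame: x ahead of the robot, y to its left, z up, the work surface at z = 0. Lengths are in m, angles in degrees, forces in N, time in s.
With the tool pointing down it reaches from about 0.275 to 0.75 m from the base axis. Payload 10.2 kg.
Tool frame: the origin (TCP) lies on the centre line of the jaws, within the pads' length; the fingertips stand 19 mm ahead of it and the grasp point (between the pads) is the TCP; z points along the fingers, y is the line along which they close (so a half turn about z gives the same grasp; the last joint's range is limited). The gripper opens to 85 mm and grips with 20 to 120 N. Pads are 22 mm wide; open, the fingers measure 114 mm over their backs; the gripper's body (76 mm by 85 mm) begins 54 mm behind the grasp point. The pads swing forward as they close: fully open they stand 13 mm farther back than shut.
Start: joints at [55.325, 17.928, 85.812, -0, 76.261, -12.8], TCP at [0.196, 0.487, 0.25] pointing down, gripper open.
Joint ranges: [-168.41, 168.41], [-55.51, 124.54], [10.69, 146.95], [-70.63, 250.63], [1, 178], [-165.06, 165.06]. Speed limits (degrees/s): [136.94, 136.94, 172.46, 180, 180, 180].

## Interface

Orientations are given as a 3x3 rotation matrix whose columns are the frame's x, y, z axes.
In Python, from cell import arm, vision gives the robot as it stands.
- The arm moves only by the tool send_rows, never from a script. Its argument "deltas" is one flat list of numbers, 7 for each row, row after row: the shift along the world's x, y, z in mm, then the turn, a rotation vector about the world's x, y, z in rad, then the opening, from 0 (shut) to 1 (fully open). In form: [tx, ty, tz, wx, wy, wz, gripper, tx, ty, tz, wx, wy, wz, gripper, ...]. A call has 1 to 12 rows; each row shifts and turns the commanded pose from where the row before left it; what a row does not reach is not made up. A row lasts 1/10 s, in which the tool goes at most 50 mm and 8.59 degrees, less where a joint would pass 70% of its speed; a pose out of reach is approached as far as the arm can. A call with a gripper value outside its range is refused whole. The fingers move at their own pace and stop on an object; "newtons" is the grip in N (left out, the last holds). Time passes only in rows, so rows that do not move let the fingers close. It gives the time, the measured TCP pose, the force, the opening and the grip force at its end, in the units of the state.
- arm.read_state(): the state, without advancing time (a new reading comes with each control period).
- vision.get_image(name): name is "scene" or "side" or "wrist"; returns the picture (480x640x3 uint8, blue, green, red); there is no depth.
- vision.calibration(name): a dict with "K" (3x3 intrinsics, pixels), "origin" and "rotation" of the camera in the world. Camera axes: x right, y down, z forward; pixel columns grow to the right and rows downward; lengths in m; the calibration is good to about 2 mm. A picture is of the moment at which its call begins: read the wrist's pose just before it. calibration takes no time and is no camera call; for the wrist camera it gives the pose at the moment of the call.
- arm.close_job(): hands the job in; it is judged then, once.
The state is a dict: "clock": time; "qpos": joint angles; "qvel": joint speeds; "effort": joint torques, N m; "ee_pos": TCP position; "tool_rot": TCP orientation; "ft_force": force on the tool from outside, world axes, zero at the start; "torque": the same for the moment, N m; "opening": finger opening in m; "gripper_force": force on a finger pad.
Only numpy, scipy, OpenCV 4.12 (cv2) and the standard library are available. Lean on these libraries where they do the work, as an engineer would, in place of code of your own. Each camera call takes 0.05 s, during which the arm holds its last target. There are 200 camera calls.

## Working session

There is one attempt and no reset: what is moved stays moved. The work goes in short steps, Python scripts to look and compute and a tool call to move; the robot and the scene stay as the last step left them, time stands still between calls to the robot, and variables do not carry over. Pictures are saved under pics/ and viewed, at most 14 in all, crops included, and the job is handed in when it is done.

Besides the shell and the picture viewer there is one more tool, called after "Call:" as name(argument=value, ...) on one line, values as JSON. send_rows: Moves the arm, as the interface text tells. Its arguments: {"type":"object","properties":{"deltas":{"type":"array"},"newtons":{"type":"number"}},"required":["deltas"]}

```bash
ls; mkdir -p pics; python3 - <<'E'
from cell import arm, vision
import cv2,numpy as np
s=arm.read_state();print({k:np.round(v,3).tolist() for k,v in s.items()})
for n in("scene","side","wrist"):
    c=vision.calibration(n);print(n,np.round(c["K"],1).tolist(),np.round(c["origin"],4).tolist(),np.round(c["rotation"],4).tolist())
    cv2.imwrite(f"pics/{n}0.png",vision.get_image(n))
E
```

```text
pics
{'clock': 0.0, 'qpos': [55.325, 17.96, 85.856, -0.0, 76.26, -12.8], 'qvel': [0.004, -0.125, 0.065, 0.038, 0.014, 0.036], 'effort': [-0.0, -41.227, -25.974, -0.0, 0.004, -0.0], 'ee_pos': [0.195, 0.487, 0.25], 'tool_rot': [[-0.928, 0.373, -0.001], [0.373, 0.928, -0.001], [0.0, -0.001, -1.0]], 'ft_force': [-0.151, 0.179, -0.289], 'torque': [0.021, 0.005, 0.011], 'gripper_force': 0.0, 'opening': 0.086}
scene [[536.6, 0.0, 317.0], [0.0, 536.6, 246.9], [0.0, 0.0, 1.0]] [1.226, -0.1035, 1.2626] [[0.1823, 0.8629, -0.4712], [0.9832, -0.1655, 0.0774], [-0.0111, -0.4774, -0.8786]]
side [[481.0, 0.0, 320.3], [0.0, 481.0, 237.5], [0.0, 0.0, 1.0]] [0.3666, -0.8821, 0.5969] [[0.9731, -0.103, 0.206], [-0.2299, -0.4934, 0.8389], [0.0152, -0.8637, -0.5038]]
wrist [[355.5, 0.0, 318.8], [0.0, 355.5, 239.6], [0.0, 0.0, 1.0]] [0.1334, 0.5128, 0.3738] [[0.3727, 0.8939, 0.249], [0.928, -0.3589, -0.1005], [-0.0005, 0.2685, -0.9633]]
```

View pics/scene0.png

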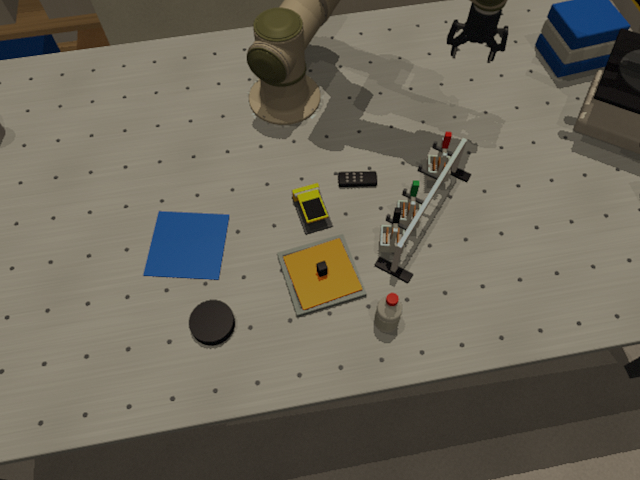

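View pics/side0.png

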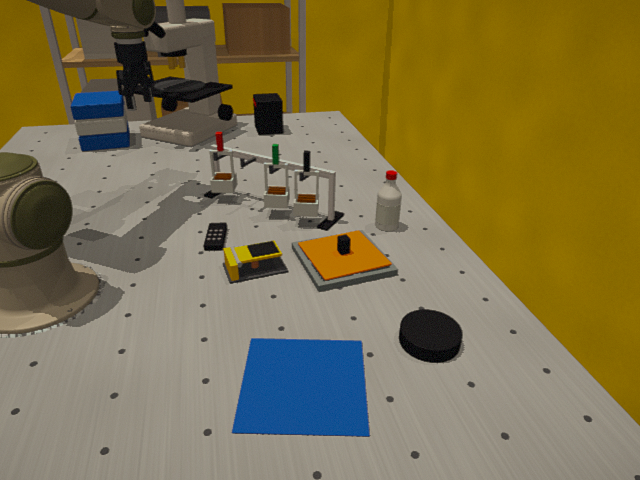

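The scene shows the mat at (188,245), cover at (322,273) with its knob at (322,268), and the treadle at (312,203). Three baskets hang on the rack: red (447,137), green (415,187) and black (397,215). The bottle is at (390,312), the box at (212,322) and the remote at (358,179).

```bash
cat > h.py <<'E'
from cell import arm, vision
import cv2, numpy as np
def ray(n,p,cal=None):
    c=cal or vision.calibration(n)
    d=np.array(c["rotation"])@np.linalg.inv(c["K"])@np.array([p[0],p[1],1.]); return np.array(c["origin"]),d/np.linalg.norm(d)
def plane(n,p,z,cal=None):
    o,d=ray(n,p,cal); return o+d*(z-o[2])/d[2]
def cross(r1,r2):
    (o1,d1),(o2,d2)=r1,r2
    t=np.linalg.lstsq(np.c_[d1,-d2],o2-o1,rcond=None)[0]
    a,b=o1+d1*t[0],o2+d2*t[1]; return (a+b)/2,np.linalg.norm(a-b)
R={"blue":((100,120,60),(125,255,255)),"orange":((8,180,120),(20,255,255)),"yellow":((24,180,100),(33,255,255)),
"green":((50,120,40),(80,255,255)),"red":((174,150,80),(180,255,255)),"red2":((0,190,80),(4,255,255)),"black":((0,0,0),(180,255,45))}
def blobs(img,col,roi=None,amin=15):
    h=cv2.cvtColor(img,cv2.COLOR_BGR2HSV); m=cv2.inRange(h,*map(np.array,R[col]))
    if col=="red": m|=cv2.inRange(h,*map(np.array,R["red2"]))
    if roi: k=np.zeros_like(m);x0,y0,x1,y1=roi;k[y0:y1,x0:x1]=m[y0:y1,x0:x1];m=k
    cs,_=cv2.findContours(m,cv2.RETR_EXTERNAL,cv2.CHAIN_APPROX_NONE)
    return sorted([c for c in cs if cv2.contourArea(c)>=amin],key=cv2.contourArea,reverse=True)
def rect(n,c,z,cal=None):
    p=np.array([plane(n,q[0],z,cal)[:2] for q in c],np.float32)*1000
    (x,y),(w,h),a=cv2.minAreaRect(p); return np.round([x,y,w,h,a],1)
E
python3 - <<'E'
from h import *
S=cv2.imread("pics/scene0.png");D=cv2.imread("pics/side0.png")
roi=(130,120,500,350)
print("mat",rect("scene",blobs(S,"blue",roi)[0],.003), rect("side",blobs(D,"blue",(200,320,400,450))[0],.003))
print("cover",rect("scene",blobs(S,"orange",roi)[0],.022),rect("side",blobs(D,"orange",(280,220,400,290))[0],.022))
for n,I,r in(("scene",S,(285,180,335,225)),("side",D,(215,235,295,285))):
    for c in ("yellow","black"):
        for b in blobs(I,c,r)[:2]: print(n,c,rect(n,b,.047),cv2.boundingRect(b))
for c,r1,r2 in(("red",(435,125,460,150),(210,125,230,155)),("green",(405,175,425,200),(265,140,285,168)),("black",(390,205,403,224),(300,148,314,172))):
    a=blobs(S,c,r1,5);b=blobs(D,c,r2,5)
    print(c,[(cv2.boundingRect(q),cv2.contourArea(q)) for q in a],[(cv2.boundingRect(q),cv2.contourArea(q)) for q in b])
    if a and b:
        f=lambda q:q.reshape(-1,2).mean(0)
        print(np.round(cross(ray("scene",f(a[0])),ray("side",f(b[0])))[0]*1000,1),np.round(1000*cross(ray("scene",f(a[0])),ray("side",f(b[0])))[1],1))
for b in blobs(S,"black",roi,20): print("blk",cv2.boundingRect(b),np.round(plane("scene",b.reshape(-1,2).mean(0),0)*1000))
crop=cv2.resize(S[120:340,270:480],None,fx=2.7,fy=2.7,interpolation=cv2.INTER_CUBIC);cv2.imwrite("pics/c1.png",crop)
E
```

```text
mat [ 476.1 -333.8  197.5  197.7   75.7] [ 476.3 -337.5  199.1  198.6   75.9]
cover [635.1   5.   46.7  37.5   1.6] [635.8  -1.9 160.  161.6   9.7]
scene yellow [446.3  13.6  91.5  59.9   7.5] (297, 190, 31, 32)
scene yellow [387.1   4.7  11.2  71.9   7.4] (293, 184, 26, 10)
scene black [456.5  15.4  56.6  46.5   7.9] (303, 198, 22, 22)
scene black [475.5  -7.6 114.9  43.6  40.1] (293, 201, 34, 24)
side yellow [445.6   8.5  90.5  57.6   7.4] (235, 241, 47, 20)
side yellow [384.9  -2.6  15.6  73.3   8.9] (223, 247, 15, 19)
side black [433.3 -62.9 117.9  58.5   9.8] (230, 257, 56, 26)
side black [457.4  13.2  56.2  45.6   8.2] (248, 242, 30, 15)
red [((445, 132, 6, 5), 18.0)] [((216, 132, 7, 19), 84.0)]
[389.4 381.2 176.1] 14.8
green [((411, 181, 8, 15), 64.0)] [((273, 144, 5, 20), 76.0)]
[524.7 257.3 171.4] 3.0
black [((390, 208, 11, 16), 79.0)] [((304, 151, 6, 21), 80.5)]
[592.2 193.4 169.2] 0.6
blk (190, 301, 45, 45) [ 714. -290.    0.]
blk (338, 172, 39, 15) [352. 158.   0.]
blk (303, 198, 22, 22) [427.  20.   0.]
blk (375, 257, 38, 26) [650. 185.   0.]
blk (293, 201, 37, 33) [459.   1.   0.]
blk (451, 168, 20, 14) [393. 456.   0.]
blk (386, 208, 15, 16) [495. 234.   0.]
blk (317, 262, 10, 15) [614.   7.   0.]
blk (403, 186, 15, 13) [426. 299.   0.]
blk (418, 166, 19, 14) [370. 361.   0.]
```

View pics/c1.png

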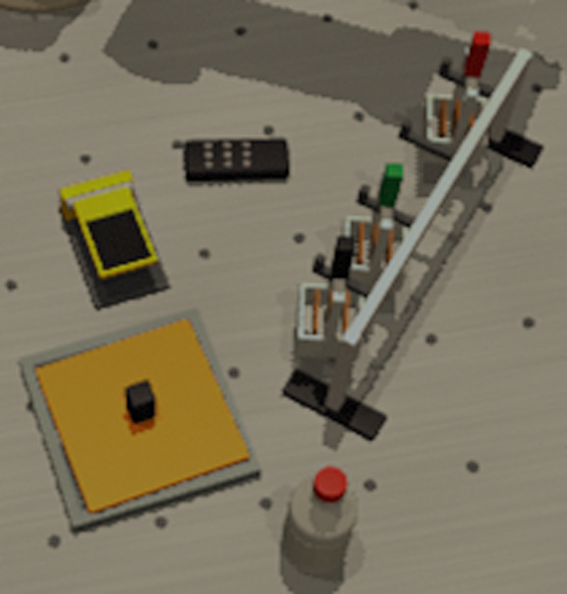

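The crop shows that the empty peg lies between green and red. This fits black at y=-132, green at -44 and red at 132. I'm moving above the rack for a wrist view on the way to the cover.

Call:
send_rows(deltas=[34,-24,19,0,0,0,1,34,-24,19,0,0,0,1,34,-24,19,0,0,0,1,34,-24,19,0,0,0,1,34,-24,19,0,0,0,1,34,-24,19,0,0,0,1,34,-24,19,0,0,0,1,34,-24,19,0,0,0,1,0,0,0,0,0,0,1,0,0,0,0,0,0,1])

```text
clock: 1.15
ee_pos: [0.468, 0.2948, 0.4018]
tool_rot: [[-0.927, 0.374, -0.001], [0.374, 0.927, -0.0], [0.001, -0.0, -1.0]]
ft_force: [-0.4, 0.1, 0.5]
opening: 0.0853
gripper_force: 0.0
```

```bash
python3 - <<'E'
from h import *
s=arm.read_state();print(s["clock"],np.round(s["ee_pos"],4),np.round(s["tool_rot"],3).tolist())
c=vision.calibration("wrist");W=vision.get_image("wrist");cv2.imwrite("pics/w1.png",W)
import pickle;pickle.dump(c,open("w1.pkl","wb"))
for k in("red","green","black","orange","yellow"):
    for b in blobs(W,k)[:6]: print(k,cv2.boundingRect(b),cv2.contourArea(b),rect("wrist",b,{"orange":.022}.get(k,.195),c))
E
```

```text
1.15 [0.468  0.2948 0.4018] [[-0.927, 0.374, -0.001], [0.374, 0.927, -0.0], [0.001, -0.0, -1.0]]
red (363, 93, 18, 20) 277.5 [393.4 375.7  14.9  15.2  74.1]
green (294, 258, 17, 30) 318.5 [516.8 257.8  16.2  30.1  71.2]
black (0, 296, 640, 184) 65137.0 [656.1 220.9 759.3 236.2  68. ]
black (156, 130, 84, 48) 2365.0 [375.3 215.3  71.8  28.7  81. ]
black (266, 321, 39, 41) 525.0 [577.1 206.2  29.1  55.5  30.2]
black (316, 318, 16, 19) 161.0 [581.  255.6  11.1  19.8  47.8]
black (165, 5, 8, 10) 54.5 [264.2 245.3   5.7   6.7  61.7]
black (260, 315, 12, 9) 48.5 [550.2 203.5  11.5   9.   55.5]
orange (194, 310, 64, 87) 2337.5 [648.5  32.4 122.7 106.2   9.9]
orange (120, 298, 68, 49) 450.5 [568.6 -20.5  21.  136.6  10.1]
orange (315, 230, 4, 31) 15.0 [542.7 261.8   2.9  46.4  74.1]
yellow (90, 215, 72, 72) 2458.5 [432.5 107.6  63.4  40.2   8. ]
yellow (77, 198, 47, 35) 476.5 [391.5 102.8   9.7  50.6   8.1]
```

View pics/w1.png

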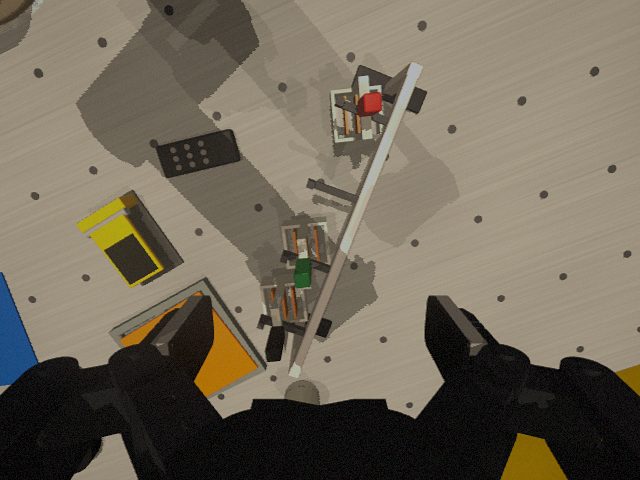

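The view shows the red top at (371,103), green top near (302,282), black top near (275,352) and the bar's top face from (415,68) to (295,372).

```bash
python3 - <<'E'
from h import *
import pickle;c=pickle.load(open("w1.pkl","rb"));W=cv2.imread("pics/w1.png")
P=lambda p,z:plane("wrist",p,z,c)[:2]*1000
a,b=P((416,68),.141),P((295,371),.141);print("bar",a,b,np.linalg.norm(a-b),np.degrees(np.arctan2(*(a-b)[::-1])))
# bar mask: bright thin
g=cv2.cvtColor(W,cv2.COLOR_BGR2HSV)
y=(a-b)/np.linalg.norm(a-b);x=np.array([y[1],-y[0]]);m=(a+b)/2
o=m-36*x;print("rack o",o,"x",x)
for n,yy in(("red",132),("green",-44),("black",-132)):print(n,o+y*yy)
for p in((371,102),(302,280),(275,354)):print(p,P(p,.195))
crop=cv2.resize(W[50:380,240:440],None,fx=1.8,fy=1.8)
crop=np.hstack([cv2.resize(W[240:380,240:345],None,fx=4,fy=4),cv2.resize(W[55:135,340:435],None,fx=4,fy=4,).copy() if 0 else np.pad(cv2.resize(W[55:135,340:435],None,fx=4,fy=4),((0,240),(0,0),(0,0)))])
cv2.imwrite("pics/c2.png",crop);print(crop.shape)
E
```

```text
bar [377.73279851 435.9272006 ] [652.58403071 189.17134451] 369.3665555371627 138.08314910780058
rack o [491.10856309 285.76112888] x [0.66805143 0.7441151 ]
red [392.88536961 373.9439178 ]
green [523.84962758 256.3668659 ]
black [589.33175656 197.57833995]
(371, 102) [392.9334733  375.05000568]
(302, 280) [523.92407331 255.09735782]
(275, 354) [590.83742408 196.09255179]
(560, 800, 3)
```

View pics/c2.png

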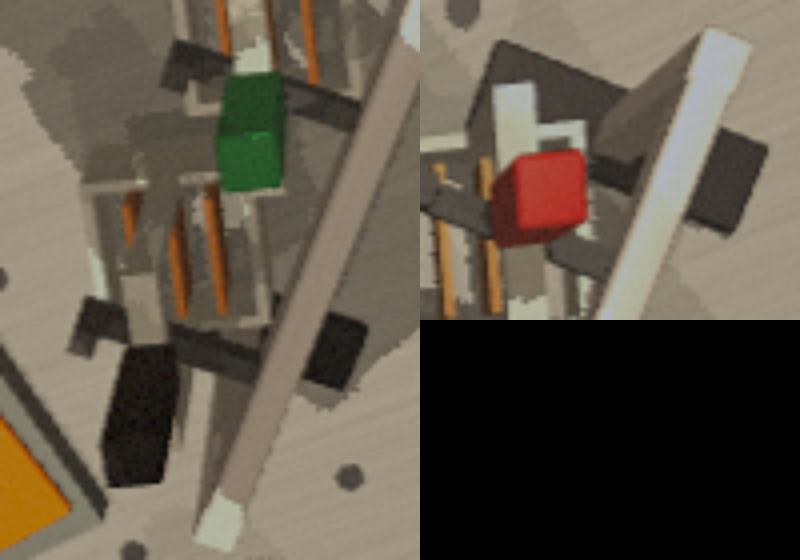

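Call:
send_rows(deltas=[18,-28,-4,0,0,0.055,1,18,-28,-4,0,0,0.055,1,18,-28,-4,0,0,0.055,1,18,-28,-4,0,0,0.055,1,18,-28,-4,0,0,0.055,1,18,-28,-4,0,0,0.055,1,18,-28,-4,0,0,0.055,1,18,-28,-4,0,0,0.055,1,18,-28,-4,0,0,0.055,1,6,-43,-4,0,0,0.055,1,0,0,0,0,0,0,1,0,0,0,0,0,0,1])

```text
clock: 2.4
ee_pos: [0.6353, 0.001, 0.3618]
tool_rot: [[-0.986, -0.167, -0.001], [-0.167, 0.986, 0.001], [0.001, 0.001, -1.0]]
ft_force: [0.0, 0.1, 0.4]
opening: 0.0853
gripper_force: 0.0
```

The crops show the basket stems turned about 20–25° against the rack (stem faces square to the image, pegs sloping). I'll look closer before each grasp. Next is the cover.

```bash
python3 - <<'E'
from h import *
c=vision.calibration("wrist");W=vision.get_image("wrist");cv2.imwrite("pics/w2.png",W)
for b in blobs(W,"orange")[:2]: print("cover",cv2.boundingRect(b),rect("wrist",b,.022,c))
for b in blobs(W,"black")[:4]: print("blk",cv2.boundingRect(b),rect("wrist",b,.062,c))
S=cv2.imread("pics/scene0.png")
R["orange"]=((8,120,90),(23,255,255))
b=blobs(S,"orange",(270,220,380,330));print("scene",rect("scene",np.vstack(b),.022))
c1=__import__("pickle").load(open("w1.pkl","rb"))
for n,q in(("red",[(515,157),(582,150),(587,225),(520,230)]),):
    p=np.array([plane("wrist",(340+(u-420)/4,55+v/4),.195,c1)[:2] for u,v in q],np.float32)*1000;print(p,cv2.minAreaRect(p))
for n,q in(("green",[(222,188),(280,188)]),("black",[(105,487),(160,485)])):
    p=np.array([plane("wrist",(240+u/4,240+v/4),.195,c1)[:2] for u,v in q])*1000;d=p[1]-p[0];print(n,p,np.linalg.norm(d),np.degrees(np.arctan2(d[1],d[0])))
E
```

```text
cover (255, 130, 127, 123) [635.6   1.3 159.2 158.9  10. ]
cover (468, 168, 22, 34) [589.  204.2   3.1  48.1  73.8]
blk (0, 296, 640, 184) [909.   50.  302.7 973.    9.5]
blk (48, 175, 94, 83) [ 701.7 -263.5   99.1  113.5   35.5]
blk (333, 9, 47, 62) [460.3  12.2  57.7  47.3   7.8]
blk (513, 191, 53, 30) [598.5 264.8  63.1  23.9  81.8]
scene [636.1   3.4 161.7 160.7   9.9]
[[384.64923 371.34424]
 [388.74588 385.28308]
 [403.62888 381.23334]
 [399.1058  367.24512]] ((394.1390686035156, 376.2887878417969), (14.691547393798828, 15.562119483947754), 74.16946411132812)
green [[528.4289753  246.14952545]
 [533.86852481 259.6358143 ]] 14.541962927511372 68.03384583801578
black [[595.97501178 183.61219167]
 [600.90612465 197.47244211]] 14.711302330957018 70.4157778821082
```

View pics/w2.png

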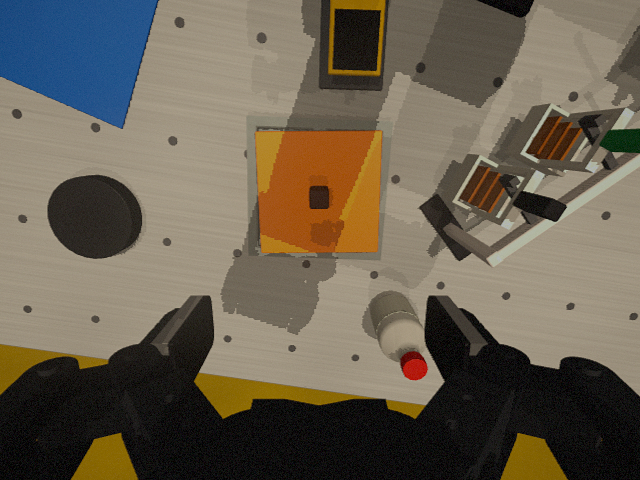

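The cover's centre is (635.6,1.3) with a yaw of 10°, and its size of 159 mm fits the given 160 mm. All views agree, so I'm descending onto the knob.

Call:
send_rows(deltas=[0,0,-40,0,0,0.006,0.7,0,0,-40,0,0,0,0.7,0,0,-40,0,0,0,0.7,0,0,-40,0,0,0,0.7,0,0,-40,0,0,0,0.7,0,0,-40,0,0,0,0.7,0,0,-35,0,0,0,0.7,0,0,-25,0,0,0,0.7,0,0,-14,0,0,0,0.7,0,0,0,0,0,0,0,0,0,0,0,0,0,0,0,0,0,0,0,0,0], newtons=50)

```text
clock: 3.65
ee_pos: [0.6366, 0.0004, 0.0504]
tool_rot: [[-0.985, -0.174, 0.003], [-0.174, 0.985, -0.001], [-0.003, -0.001, -1.0]]
ft_force: [1.2, 0.5, -2.3]
opening: 0.0234
gripper_force: 49.6
```

Call:
send_rows(deltas=[0,0,0,0,0,0,0,0,0,0,0,0,0,0,0,0,0,0,0,0,0,0,0,0,0,0,0,0,0,0,10,0,0,0,0,0,0,20,0,0,0,0,0,0,30,0,0,0,0,0,0,40,0,0,0,0])

```text
clock: 4.45
ee_pos: [0.6346, 0.0002, 0.1484]
tool_rot: [[-0.985, -0.173, -0.003], [-0.173, 0.985, 0.0], [0.003, 0.001, -1.0]]
ft_force: [0.5, 0.1, -3.4]
opening: 0.0232
gripper_force: 49.5
```

Call:
send_rows(deltas=[-13,-28,0,0,0,0,0,-13,-28,0,0,0,0,0,-13,-28,0,0,0,0,0,-13,-28,0,0,0,0,0,-13,-28,0,0,0,0,0,-13,-28,0,0,0,0,0,-13,-28,0,0,0,0,0,-13,-28,0,0,0,0,0,-13,-28,0,0,0,0,0,-13,-28,0,0,0,0,0,-13,-28,0,0,0,0,0,-16,-27,0,0,0,0,0])

```text
clock: 5.65
ee_pos: [0.4759, -0.3359, 0.1489]
tool_rot: [[-0.985, -0.173, 0.0], [-0.173, 0.985, -0.0], [-0.0, -0.0, -1.0]]
ft_force: [1.2, -0.1, -2.9]
opening: 0.0233
gripper_force: 49.5
```

Call:
send_rows(deltas=[0,0,0,0,0,0,0,0,0,-30,0,0,0,0,0,0,-30,0,0,0,0,0,0,-20,0,0,0,0,0,0,-15,0,0,0,0,0,0,-10,0,0,0,0,0,0,0,0,0,0,0,0,0,0,0,0,0,0])

```text
clock: 6.45
ee_pos: [0.477, -0.3349, 0.044]
tool_rot: [[-0.985, -0.173, 0.001], [-0.173, 0.985, -0.001], [-0.0, -0.001, -1.0]]
ft_force: [-0.7, -0.8, -2.3]
opening: 0.0238
gripper_force: 49.6
```

Call:
send_rows(deltas=[0,0,-4,0,0,0,0,0,0,-3,0,0,0,0,0,0,-2,0,0,0,0,0,0,0,0,0,0,0])

```text
clock: 6.85
ee_pos: [0.4769, -0.335, 0.0372]
tool_rot: [[-0.985, -0.173, 0.001], [-0.173, 0.985, -0.001], [-0.001, -0.001, -1.0]]
ft_force: [-8.7, 7.2, 23.7]
opening: 0.0229
gripper_force: 53.3
```

```bash
python3 - <<'E'
from h import *
s=arm.read_state();print(s["ee_pos"],s["ft_force"])
D=vision.get_image("side");cv2.imwrite("pics/d1.png",cv2.resize(D[300:460,200:410],None,fx=3,fy=3))
E
```

```text
[ 0.47691454 -0.33503006  0.03718839] [-8.66372186  7.24670263 23.67572997]
```

View pics/d1.png

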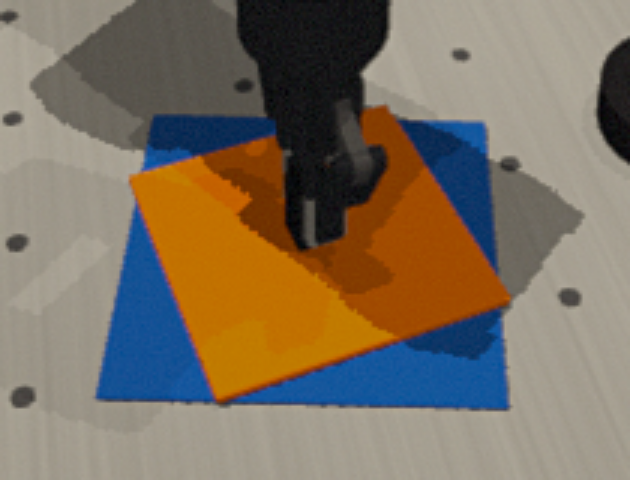

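The cover is on the mat and centred. I'm releasing it and rising.

Call:
send_rows(deltas=[0,0,1,0,0,0,0.7,0,0,0,0,0,0,0.7,0,0,0,0,0,0,0.7,0,0,0,0,0,0,0.7,0,0,20,0,0,0,0.7,0,0,40,0,0,0,0.7,0,0,50,0,0,0,0.7,0,0,50,0,0,0,0.7,0,0,50,0,0,0,0.7,0,0,50,0,0,0,0.7,0,0,50,0,0,0,0.7])

```text
clock: 8.0
ee_pos: [0.4763, -0.3345, 0.3474]
tool_rot: [[-0.985, -0.173, 0.0], [-0.173, 0.985, -0.0], [-0.0, -0.0, -1.0]]
ft_force: [0.8, -1.3, -0.4]
opening: 0.0595
gripper_force: 0.0
```

```bash
python3 - <<'E'
from h import *
R["orange"]=((8,120,90),(23,255,255))
c=vision.calibration("wrist");W=vision.get_image("wrist");print("cover wrist",rect("wrist",blobs(W,"orange")[0],.009,c),"mat",rect("wrist",blobs(W,"blue")[0],.003,c))
D=vision.get_image("side");S=vision.get_image("scene")
cv2.imwrite("pics/sc1.png",S);cv2.imwrite("pics/sd1.png",D)
print("side",rect("side",blobs(D,"orange",(200,300,410,460))[0],.009),arm.read_state()["ee_pos"])
cv2.imwrite("pics/c3.png",np.hstack([cv2.resize(S[120:340,260:480],None,fx=1.8,fy=1.8),cv2.resize(D[205:305,280:400],(400,396))]))
E
```

```text
cover wrist [ 476.6 -334.5  159.   159.2   10. ] mat [ 373.3 -359.    50.1  137.2   10. ]
side [ 477.1 -336.3  160.   162.1   10.1] [ 0.47706758 -0.33523098  0.34826061]
```

View pics/c3.png

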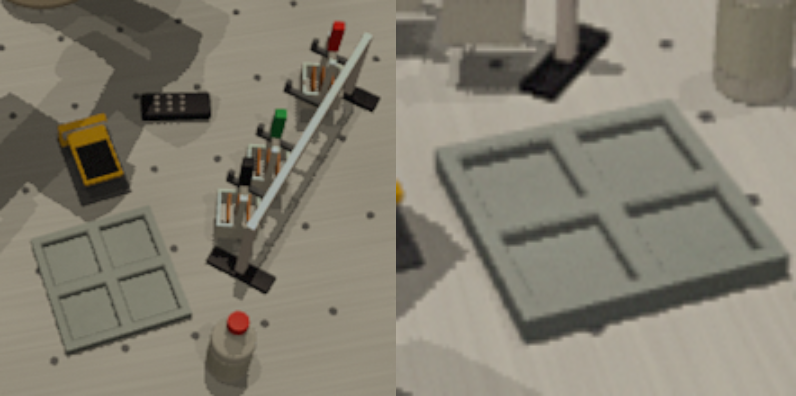

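The cover lies flat within 2 mm of the mat's centre. The pockets are free and the baskets still hang. I'm going to look at the plate and the baskets from above.

Call:
send_rows(deltas=[11,39,5,0,0,0,0.7,11,39,5,0,0,0,0.7,11,39,5,0,0,0,0.7,11,39,5,0,0,0,0.7,11,39,5,0,0,0,0.7,11,39,5,0,0,0,0.7,11,39,5,0,0,0,0.7,11,39,5,0,0,0,0.7,11,39,5,0,0,0,0.7,11,39,5,0,0,0,0.7,11,39,5,0,0,0,0.7,0,0,0,0,0,0,0.7])

```text
clock: 9.35
ee_pos: [0.5981, 0.0983, 0.3985]
tool_rot: [[-0.984, -0.178, -0.002], [-0.178, 0.984, 0.001], [0.002, 0.001, -1.0]]
ft_force: [0.8, -0.0, -0.2]
opening: 0.0601
gripper_force: 0.0
```

```bash
python3 - <<'E'
from h import *
import pickle
c=vision.calibration("wrist");W=vision.get_image("wrist");cv2.imwrite("pics/w3.png",W);pickle.dump(c,open("w3.pkl","wb"))
for i in range(0): pass
print(arm.read_state()["ee_pos"])
E
```

```text
[0.59787131 0.09615111 0.39836131]
```

View pics/w3.png

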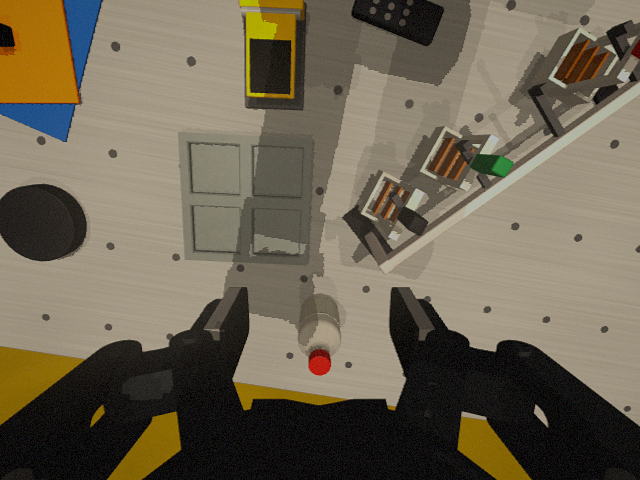

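Plate corners are about (180,132), (313,135), (311,264) and (185,260). Green top is at (502,167) and black top at (415,222).

```bash
python3 - <<'E'
from h import *
import pickle;c=pickle.load(open("w3.pkl","rb"));W=cv2.imread("pics/w3.png")
P=lambda p,z:plane("wrist",p,z,c)[:2]*1000
g=cv2.cvtColor(W,cv2.COLOR_BGR2GRAY)
h=cv2.cvtColor(W,cv2.COLOR_BGR2HSV);print("hsv plate",h[200,248],h[140,240],"bench",h[280,150],h[150,160])
m=cv2.inRange(h,(35,8,30),(110,90,220));k=np.zeros_like(m);k[115:280,165:330]=m[115:280,165:330];k=cv2.morphologyEx(cv2.medianBlur(k,5),cv2.MORPH_CLOSE,np.ones((9,9)))
cs,_=cv2.findContours(k,0,1);b=max(cs,key=cv2.contourArea);print("plate mask",rect("wrist",b,.016,c),cv2.boundingRect(b))
p=np.array([P(q,.016) for q in((180,132),(313,135),(311,263),(185,259))],np.float32);print(p.mean(0),cv2.minAreaRect(p))
cv2.imwrite("pics/c4.png",np.hstack([cv2.resize(W[110:250,350:520],None,fx=3.5,fy=3.5)]))
for b in blobs(W,"green",None,5)[:1]: print(cv2.boundingRect(b))
E
```

```text
hsv plate [21 50 97] [ 27  47 142] bench [ 17  44 162] [ 22  49 162]Traceback (most recent call last):
  File "<stdin>", line 7, in <module>
ValueError: max() iterable argument is empty
```

```bash
python3 - <<'E'
from h import *
import pickle;c=pickle.load(open("w3.pkl","rb"));W=cv2.imread("pics/w3.png")
P=lambda p,z:plane("wrist",p,z,c)[:2]*1000
g=cv2.cvtColor(W,cv2.COLOR_BGR2GRAY)
q=np.array([(180,132),(313,135),(311,264),(185,260)],np.float32).reshape(-1,1,2)
r=cv2.cornerSubPix(g,q.copy(),(5,5),(-1,-1),(3,50,.01)).reshape(-1,2);print(r.round(1).tolist())
for z in(q.reshape(-1,2),r):
    p=np.array([P(t,.016) for t in z],np.float32);print(p.mean(0),cv2.minAreaRect(p))
A=cv2.resize(W[110:250,350:520],None,fx=3.5,fy=3.5);B=cv2.resize(W[120:275,170:325],(490,490))[:, :310*1]
cv2.imwrite("pics/c4.png",np.hstack([cv2.resize(W[150:250,355:445],None,fx=4.4,fy=4.4),cv2.resize(W[120:220,410:490+0],None,fx=4.4,fy=4.4)]))
E
```

```text
[[177.60000610351562, 131.5], [310.70001220703125, 134.8000030517578], [307.3999938964844, 264.5], [180.60000610351562, 257.5]]
[631.93524     1.3091698] ((631.468505859375, 0.5343475341796875), (186.58668518066406, 189.24896240234375), 8.297706604003906)
[631.7725     -3.2621288] ((632.9207153320312, -5.303375244140625), (187.79283142089844, 190.09437561035156), 8.3855619430542)
```

View pics/c4.png

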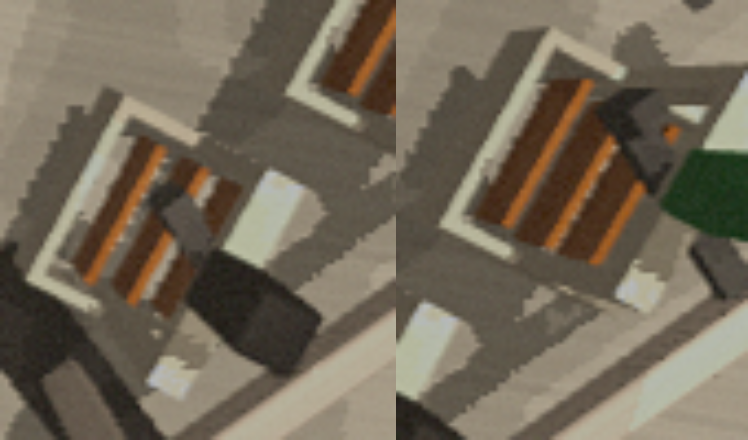

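```bash
python3 - <<'E'
from h import *
import pickle;c=pickle.load(open("w3.pkl","rb"));W=cv2.imread("pics/w3.png")
P=lambda p,z:plane("wrist",p,z,c)[:2]*1000
def edge(n,a,b,z):
    d=P(a,z)-P(b,z);print(n,P(a,z),P(b,z),np.linalg.norm(d),np.degrees(np.arctan2(d[1],d[0])))
B=lambda u,v:(355+u/4.4,150+v/4.4)
G=lambda u,v:(410+(u-396)/4.4,120+v/4.4)
edge("black rim",B(125,97),B(28,280),.071);edge("black bar",B(285,185),B(168,385),.145)
edge("green rim",G(550,27),G(442,228),.071)
# stem top of black: far face in crop corners (265,290),(320,322),(290,373),(240,340)
p=np.array([P(B(*t),.195) for t in((265,290),(320,322),(288,375),(240,342))],np.float32);print("black top",p.mean(0),cv2.minAreaRect(p))
# plate edges: gradient line fit
g=cv2.GaussianBlur(cv2.cvtColor(W,cv2.COLOR_BGR2GRAY),(3,3),0).astype(float)
def fit(p,q,w=5):
    p,q=np.array(p,float),np.array(q,float);d=(q-p)/np.linalg.norm(q-p);n=np.array([-d[1],d[0]]);pts=[]
    for t in np.linspace(.08,.92,60):
        s=np.arange(-w,w+.1,.5);l=p+(q-p)*t+np.outer(s,n)
        v=cv2.remap(g.astype(np.float32),l[:,0].astype(np.float32)[None],l[:,1].astype(np.float32)[None],1)[0]
        e=np.abs(np.gradient(v));i=e.argmax()
        if e[i]>1.5: pts.append(l[i])
    f=cv2.fitLine(np.array(pts,np.float32),cv2.DIST_HUBER,0,.01,.01).ravel();return f[:2],f[2:],len(pts)
def isec(a,b):
    t=np.linalg.solve(np.c_[a[0],-b[0]],b[1]-a[1]);return a[1]+a[0]*t[0]
C=[(180,132),(313,135),(311,264),(185,260)]
L=[fit(C[i],C[(i+1)%4]) for i in range(4)];print([l[2] for l in L])
k=[isec(L[i-1],L[i]) for i in range(4)];p=np.array([P(t,.016) for t in k],np.float32);print(np.round(k,1).tolist(),p.mean(0),cv2.minAreaRect(p),p.tolist())
E
```

```text
black rim [554.71258472 173.58388557] [611.46533896 157.50982798] 58.98517137553711 164.18631015681328
black bar [564.62576357 202.09883081] [618.42829137 185.93672246] 56.177626726881904 163.2798991434787
green rim [487.93152549 234.66506018] [546.17686833 219.20214353] 60.26293847887333 165.13213096923184
black top [591.41296 193.37378] ((591.5626831054688, 193.0417022705078), (14.795709609985352, 13.181650161743164), 70.64276885986328)
[58, 60, 60, 60]
[[177.1999969482422, 132.10000610351562], [314.3999938964844, 133.39999389648438], [308.3999938964844, 265.20001220703125], [184.1999969482422, 259.3999938964844]] [ 6.3201398e+02 -4.3551064e-01] ((630.1367797851562, -0.6433029174804688), (190.7274627685547, 186.8513641357422), 7.421048641204834) [[555.12890625, -104.62798309326172], [523.5049438476562, 79.68265533447266], [712.6646728515625, 104.08789825439453], [736.7575073242188, -80.88461303710938]]
```

```bash
cat >> h.py <<'E'
def fit(g,p,q,w=3):
    p,q=np.array(p,float),np.array(q,float);d=(q-p)/np.linalg.norm(q-p);n=np.array([-d[1],d[0]]);pts=[]
    for t in np.linspace(.1,.9,60):
        s=np.arange(-w,w+.1,.5);l=(p+(q-p)*t+np.outer(s,n)).astype(np.float32)
        e=np.abs(np.gradient(cv2.remap(g,l[:,0][None],l[:,1][None],1)[0]));i=e.argmax()
        if e[i]>1.5: pts.append(l[i])
    f=cv2.fitLine(np.array(pts,np.float32),cv2.DIST_HUBER,0,.01,.01).ravel();return f[:2],f[2:]
def isec(a,b):
    t=np.linalg.solve(np.c_[a[0],-b[0]],b[1]-a[1]);return a[1]+a[0]*t[0]
def quad(n,I,C,z,cal=None,w=3):
    g=cv2.GaussianBlur(cv2.cvtColor(I,cv2.COLOR_BGR2GRAY),(3,3),0).astype(np.float32)
    L=[fit(g,C[i],C[(i+1)%4],w) for i in range(4)];k=[isec(L[i-1],L[i]) for i in range(4)]
    p=np.array([plane(n,t,z,cal)[:2]*1000 for t in k]);s=[p[(i+1)%4]-p[i] for i in range(4)]
    print(n,np.round(p.mean(0),1),"sides",[round(np.linalg.norm(v),1) for v in s],"ang",[round(np.degrees(np.arctan2(v[1],v[0]))%90,1) for v in s])
E
python3 - <<'E'
from h import *
quad("scene",cv2.imread("pics/sc1.png"),[(278.3,253.9),(344.4,235.6),(365.6,295),(298.3,315.6)],.016)
quad("side",cv2.imread("pics/sd1.png"),[(292,243.4),(362.2,230.3),(397.6,271.2),(319.3,286.3)],.016)
quad("scene",cv2.imread("pics/scene0.png"),[(278.3,253.9),(344.4,235.6),(365.6,295),(298.3,315.6)],.016)
E
```

```text
scene [643.8  -1.9] sides [np.float64(192.2), np.float64(180.9), np.float64(174.3), np.float64(179.3)] ang [np.float64(7.3), np.float64(1.8), np.float64(7.1), np.float64(7.4)]
side [633.   -9.1] sides [np.float64(196.4), np.float64(169.4), np.float64(179.5), np.float64(169.0)] ang [np.float64(7.5), np.float64(5.1), np.float64(7.3), np.float64(10.8)]
scene [ 6.389e+02 -2.000e-01] sides [np.float64(189.0), np.float64(198.6), np.float64(187.1), np.float64(179.9)] ang [np.float64(12.9), np.float64(7.1), np.float64(7.2), np.float64(7.4)]
```

Call:
send_rows(deltas=[8,-20,-18,0,0,0,0.7,8,-20,-18,0,0,0,0.7,8,-20,-18,0,0,0,0.7,8,-20,-18,0,0,0,0.7,0,-16,-18,0,0,0,0.7,0,0,0,0,0,0,0.7])

```text
clock: 10.0
ee_pos: [0.6286, -0.0044, 0.3065]
tool_rot: [[-0.985, -0.17, -0.007], [-0.17, 0.985, 0.001], [0.007, 0.002, -1.0]]
ft_force: [-0.7, -0.8, -0.6]
opening: 0.0599
gripper_force: 0.0
```

```bash
python3 - <<'E'
from h import *
import pickle
c=vision.calibration("wrist");W=vision.get_image("wrist");cv2.imwrite("pics/w4.png",W);pickle.dump(c,open("w4.pkl","wb"))
cv2.imwrite("pics/c5.png",cv2.resize(W[80:330,190:460],None,fx=2.4,fy=2.4))
E
```

```text
(no output)
```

View pics/c5.png

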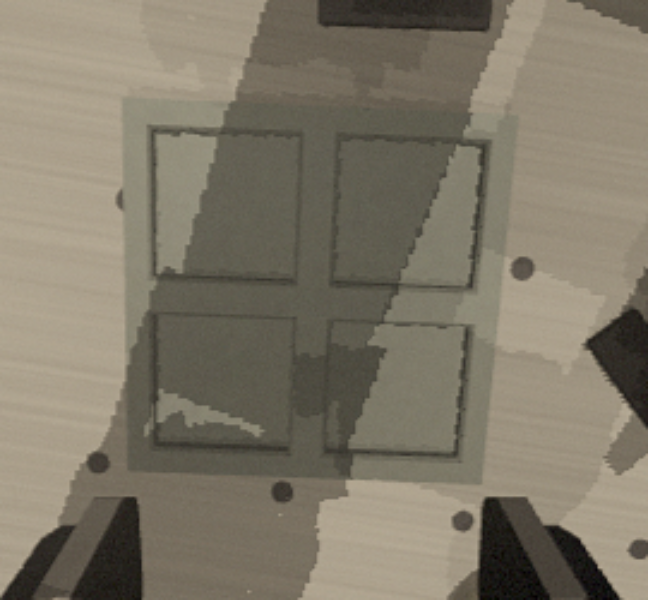

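The crop shows plate corners (123,98), (518,114), (483,484) and (128,468), and outer pocket-mouth corners (148,126), (490,140), (460,461) and (152,448).

```bash
python3 - <<'E'
from h import *
import pickle;c=pickle.load(open("w4.pkl","rb"));W=cv2.imread("pics/w4.png")
for C in([(123,98),(518,114),(483,484),(128,468)],[(148,126),(490,140),(462,462),(152,450)]):
    k=[(190+u/2.4,80+v/2.4) for u,v in C]
    p=np.array([plane("wrist",t,.016,c)[:2]*1000 for t in k]);s=[p[(i+1)%4]-p[i] for i in range(4)]
    print(np.round(p.mean(0),1),[round(float(np.linalg.norm(v)),1) for v in s],[round(float(np.degrees(np.arctan2(v[1],v[0]))%90),1) for v in s])
    quad("wrist",W,k,.016,c,2.5)
s=np.radians(7.6)
E
```

```text
[ 6.334e+02 -6.000e-01] [183.1, 184.1, 184.6, 182.1] [7.6, 7.8, 7.0, 7.3]
wrist [633.5  -1.6] sides [np.float64(184.3), np.float64(184.2), np.float64(184.4), np.float64(184.2)] ang [np.float64(7.5), np.float64(7.3), np.float64(7.4), np.float64(7.3)]
[ 6.339e+02 -6.000e-01] [159.8, 160.3, 160.1, 159.8] [7.5, 7.8, 7.4, 7.7]
wrist [ 6.336e+02 -1.000e-01] sides [np.float64(156.0), np.float64(156.0), np.float64(156.1), np.float64(156.9)] ang [np.float64(7.1), np.float64(7.2), np.float64(7.5), np.float64(7.2)]
```

Plate centre is (633.5,-0.8) with a yaw of 7.4°; its sides measure 184.2 mm, as given. The baskets' yaw is about 74.3°. I'm going above the black basket.

Call:
send_rows(deltas=[-5,25,-6,0,0,-0.055,0.6,-5,25,-6,0,0,-0.055,0.6,-5,25,-6,0,0,-0.055,0.6,-5,25,-6,0,0,-0.055,0.6,-5,25,-6,0,0,-0.055,0.6,-5,25,-6,0,0,-0.055,0.6,-5,25,-6,0,0,-0.055,0.6,-5,25,-6,0,0,-0.06,0.6,0,0,0,0,0,0,0.6,0,0,0,0,0,0,0.6,0,0,0,0,0,0,0.6])

```text
clock: 11.15
ee_pos: [0.5899, 0.1977, 0.2631]
tool_rot: [[-0.964, 0.267, 0.001], [0.267, 0.964, -0.0], [-0.001, 0.0, -1.0]]
ft_force: [-0.0, -0.1, 0.2]
opening: 0.0512
gripper_force: 0.0
```

```bash
python3 - <<'E'
from h import *
s=arm.read_state();print(np.round(s["ee_pos"],4),np.round(np.array(s["tool_rot"])[:,1],3))
c=vision.calibration("wrist");W=vision.get_image("wrist");cv2.imwrite("pics/w5.png",W)
import pickle;pickle.dump(c,open("w5.pkl","wb"))
p=np.array([.5905,.1965,.195]);q=np.array(c["K"])@np.array(c["rotation"]).T@(p-c["origin"]);q=q[:2]/q[2];print(q)
b=vision.calibration("scene");print("bottle",plane("scene",(392,299),.15))
cv2.imwrite("pics/c6.png",cv2.resize(W[60:360,150:500],None,fx=2,fy=2))
E
```

```text
[0.5899 0.1977 0.2631] [0.267 0.964 0.   ]
[315.76848683 263.90207281]
bottle [0.79146371 0.13511454 0.15      ]
```

View pics/c6.png

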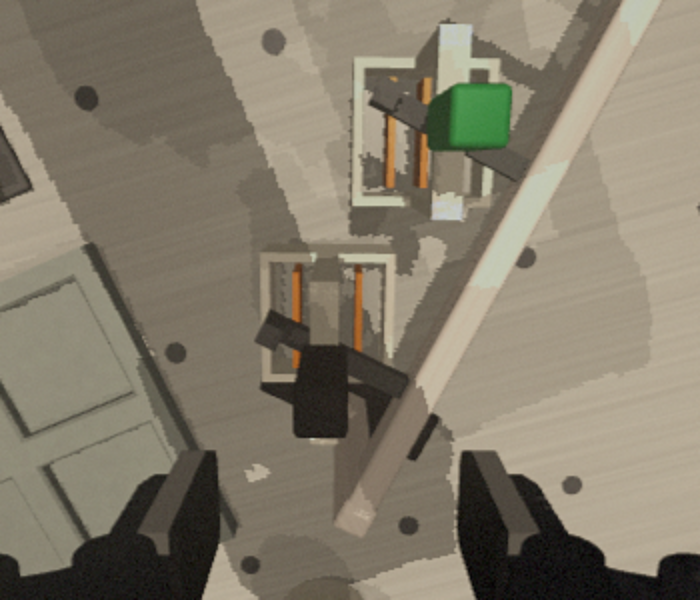

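The black top face is centred at crop (320,411), i.e. pixel (310,265). The green top is at pixel (390.5,118.5). The faces are square to the image.

```bash
python3 - <<'E'
from h import *
import pickle;c=pickle.load(open("w5.pkl","rb"))
for n,q in(("black",[(295,385),(347,385),(345,438),(294,436)]),("green",[(453,84),(512,84),(510,148),(449,150)])):
    p=np.array([plane("wrist",(150+u/2,60+v/2),.195,c)[:2]*1000 for u,v in q],np.float32);print(n,p.mean(0),cv2.minAreaRect(p))
E
```

```text
black [590.64685 193.10358] ((590.5664672851562, 193.1187744140625), (14.757676124572754, 16.098094940185547), 72.63053131103516)
green [524.82025 254.61572] ((524.657958984375, 254.44482421875), (15.779579162597656, 15.999090194702148), 76.29051208496094)
```

Call:
send_rows(deltas=[1,-4,-10,0,0,0,0.6,0,0,-25,0,0,0,0.6,0,0,-25,0,0,0,0.6,0,0,-20,0,0,0,0.6,0,0,-9,0,0,0,0.6,0,0,0,0,0,0,0.6,0,0,0,0,0,0,0,0,0,0,0,0,0,0,0,0,0,0,0,0,0,0,0,0,0,0,0,0,0,0,0,0,0,0,0], newtons=60)

```text
clock: 12.3
ee_pos: [0.5911, 0.1941, 0.1745]
tool_rot: [[-0.964, 0.267, 0.002], [0.267, 0.964, -0.0], [-0.002, 0.001, -1.0]]
ft_force: [0.1, -1.6, 6.2]
opening: 0.0152
gripper_force: 58.7
```

Call:
send_rows(deltas=[0,0,6,0,0,0,0,0,0,9,0,0,0,0,0,0,9,0,0,0,0,0,0,0,0,0,0,0,-7,-8,0,0,0,0,0,-10,-11,0,0,0,0,0,-12,-13,0,0,0,0,0,-12,-13,0,0,0,0,0,-12,-13,0,0,0,0,0,-4,-5,0,0,0,0,0,0,0,0,0,0,0,0])

```text
clock: 13.4
ee_pos: [0.5336, 0.1309, 0.1975]
tool_rot: [[-0.963, 0.268, 0.0], [0.268, 0.963, 0.0], [-0.0, 0.0, -1.0]]
ft_force: [0.0, 0.4, -2.4]
opening: 0.0154
gripper_force: 58.6
```

Call:
send_rows(deltas=[0,0,20,0,0,0,0,0,0,30,0,0,0,0,9,-10,10,0,0,0.05,0,20,-23,0,0,0,0.05,0,20,-23,0,0,0,0.05,0,20,-23,0,0,0,0.05,0,20,-23,0,0,0,0.05,0,20,-23,0,0,0,0.05,0,20,-23,0,0,0,0.05,0,20,-22,0,0,0,0.05,0,0,0,0,0,0,0,0,0,0,0,0,0,0,0])

```text
clock: 14.6
ee_pos: [0.683, -0.0385, 0.2564]
tool_rot: [[-0.992, -0.128, -0.001], [-0.128, 0.992, 0.001], [0.001, 0.001, -1.0]]
ft_force: [-0.8, 0.1, -2.6]
opening: 0.0154
gripper_force: 59.0
```

```bash
python3 - <<'E'
from h import *
s=arm.read_state();print(np.round(s["ee_pos"],4),np.round(np.array(s["tool_rot"]),3).tolist(),s["opening"],s["ft_force"])
E
```

```text
[ 0.683  -0.0385  0.2564] [[-0.992, -0.128, -0.001], [-0.128, 0.992, 0.001], [0.001, 0.001, -1.0]] 0.015405362680684194 [-0.84656371  0.13311651 -2.58088678]
```

Call:
send_rows(deltas=[0,0,-25,0,0,0,0,0,0,-30,0,0,0,0,0,0,-25,0,0,0,0,0,0,-10,0,0,0,0,0,0,-8,0,0,0,0,0,0,-6,0,0,0,0,0,0,-4,0,0,0,0,0,0,0,0,0,0,0])

```text
clock: 15.4
ee_pos: [0.6827, -0.0388, 0.1495]
tool_rot: [[-0.992, -0.129, 0.0], [-0.129, 0.992, -0.0], [-0.0, -0.0, -1.0]]
ft_force: [-0.8, 0.2, -1.5]
opening: 0.0153
gripper_force: 58.9
```

The base is inside the pocket with no contact force. I'm lowering the last bit and releasing.

Call:
send_rows(deltas=[0,0,-2,0,0,0,0,0,0,-1.5,0,0,0,0,0,0,0,0,0,0,0,0,0,0,0,0,0,0.3,0,0,0,0,0,0,0.5,0,0,0,0,0,0,0.5,0,0,0,0,0,0,0.5,0,0,15,0,0,0,0.5,0,0,35,0,0,0,0.5,0,0,45,0,0,0,0.5,0,0,45,0,0,0,0.5,0,0,20,0,0,0,0.5])

```text
clock: 16.6
ee_pos: [0.6829, -0.0388, 0.3124]
tool_rot: [[-0.992, -0.129, 0.008], [-0.129, 0.992, -0.002], [-0.008, -0.003, -1.0]]
ft_force: [0.5, -1.0, 0.0]
opening: 0.0427
gripper_force: 0.0
```

```bash
python3 - <<'E'
from h import *
D=vision.get_image("side");S=vision.get_image("scene");cv2.imwrite("pics/sd2.png",D);cv2.imwrite("pics/sc2.png",S)
cv2.imwrite("pics/c7.png",np.hstack([cv2.resize(S[120:340,260:480],None,fx=1.8,fy=1.8),cv2.resize(D[105:305,200:400],(396,396))]))
s=arm.read_state();print(np.round(s["ee_pos"],4))
b=blobs(D,"orange",(200,300,410,460));print(rect("side",b[0],.009))
E
```

```text
[ 0.6831 -0.0389  0.3109]
[ 446.2 -326.7  158.3  160.7   10.1]
```

View pics/c7.png

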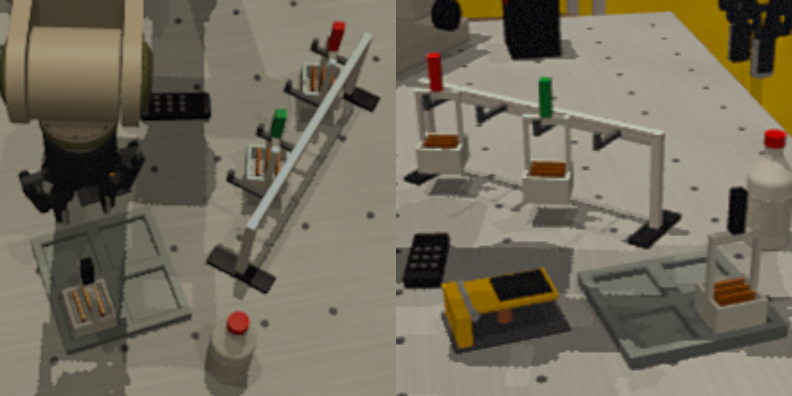

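Black is seated. But the cover has been knocked to (446,-327), about 32 mm off the mat's centre. I'm fixing that now.

Call:
send_rows(deltas=[-20,-24,0,0,0,0.047,0.6,-24,-29,0,0,0,0,0.6,-24,-29,0,0,0,0,0.6,-24,-29,0,0,0,0,0.6,-24,-29,0,0,0,0,0.6,-24,-29,0,0,0,0,0.6,-24,-29,0,0,0,0,0.6,-24,-29,0,0,0,0,0.6,-24,-29,0,0,0,0,0.6,-24,-29,0,0,0,0,0.6,0,0,0,0,0,0,0.6,0,0,0,0,0,0,0.6])

```text
clock: 17.9
ee_pos: [0.4462, -0.3239, 0.3054]
tool_rot: [[-0.985, -0.174, -0.0], [-0.174, 0.985, 0.001], [0.0, 0.001, -1.0]]
ft_force: [0.2, 0.6, 0.2]
opening: 0.0513
gripper_force: 0.0
```

```bash
python3 - <<'E'
from h import *
R["orange"]=((8,120,90),(23,255,255))
c=vision.calibration("wrist");W=vision.get_image("wrist");b=blobs(W,"orange")[0]
print("cover",rect("wrist",b,.009,c),cv2.boundingRect(b));s=arm.read_state();print(np.round(s["ee_pos"],4),np.round(np.array(s["tool_rot"])[:,1],3))
E
```

```text
cover [ 445.4 -324.9  158.8  159.3   10.2] (247, 128, 141, 134)
[ 0.4467 -0.3233  0.3055] [-0.175  0.985  0.001]
```

Call:
send_rows(deltas=[-1,-1.5,-40,0,0,0,0.6,0,0,-45,0,0,0,0.6,0,0,-45,0,0,0,0.6,0,0,-45,0,0,0,0.6,0,0,-40,0,0,0,0.6,0,0,-30,0,0,0,0.6,0,0,-20,0,0,0,0.6,0,0,0,0,0,0,0.6,0,0,0,0,0,0,0,0,0,0,0,0,0,0,0,0,0,0,0,0,0,0,0,0,0,0,0,0], newtons=50)

```text
clock: 19.15
ee_pos: [0.4464, -0.3255, 0.0424]
tool_rot: [[-0.984, -0.175, 0.002], [-0.175, 0.984, -0.002], [-0.002, -0.002, -1.0]]
ft_force: [1.7, 2.7, 6.3]
opening: 0.0233
gripper_force: 51.1
```

Call:
send_rows(deltas=[0,0,0,0,0,0,0,0,0,5,0,0,0,0,0,0,7,0,0,0,0,10,-3,0,0,0,0,0,10,-4,0,0,0,0,0,10,-3,0,0,0,0,0,0,0,0,0,0,0,0,0,0,-5,0,0,0,0,0,0,-4,0,0,0,0,0,0,-2,0,0,0,0,0,0,0,0,0,0,0])

```text
clock: 20.25
ee_pos: [0.4751, -0.3351, 0.0424]
tool_rot: [[-0.985, -0.175, -0.001], [-0.175, 0.985, 0.0], [0.001, 0.0, -1.0]]
ft_force: [-3.5, 2.5, 6.0]
opening: 0.0231
gripper_force: 50.9
```

Call:
send_rows(deltas=[0,0,0,0,0,0,0.3,0,0,0,0,0,0,0.6,0,0,0,0,0,0,0.6,0,0,0,0,0,0,0.6,0,0,18,0,0,0,0.6,0,0,40,0,0,0,0.6,0,0,50,0,0,0,0.6,0,0,50,0,0,0,0.6,0,0,50,0,0,0,0.6,0,0,50,0,0,0,0.6,0,0,20,0,0,0,0.6,0,0,0,0,0,0,0.6])

```text
clock: 21.45
ee_pos: [0.4761, -0.3358, 0.3232]
tool_rot: [[-0.985, -0.175, 0.004], [-0.175, 0.984, -0.005], [-0.003, -0.005, -1.0]]
ft_force: [1.0, 0.2, -1.7]
opening: 0.0513
gripper_force: 0.0
```

```bash
python3 - <<'E'
from h import *
R["orange"]=((8,120,90),(23,255,255))
c=vision.calibration("wrist");W=vision.get_image("wrist");b=blobs(W,"orange")[0]
print("cover",rect("wrist",b,.009,c),cv2.boundingRect(b));s=arm.read_state();print(np.round(s["ee_pos"],4),np.round(np.array(s["tool_rot"])[:,1],3))
D=vision.get_image("side");b=blobs(D,"orange",(200,300,410,460));print(rect("side",b[0],.009))
E
```

```text
cover [ 474.2 -334.9  158.3  159.6   10.1] (254, 127, 135, 129)
[ 0.4757 -0.3354  0.3204] [-0.175  0.985 -0.002]
[ 475.4 -336.4  160.6  162.1   10.2]
```

Call:
send_rows(deltas=[0,40,0,0,0,-0.037,0.6,4,50,0,0,0,-0.037,0.6,4,50,0,0,0,-0.037,0.6,4,50,0,0,0,-0.037,0.6,4,50,0,0,0,-0.037,0.6,4,50,0,0,0,-0.037,0.6,5,50,0,0,0,-0.037,0.6,5,50,0,0,0,-0.037,0.6,5,50,0,0,0,-0.037,0.6,5,50,0,0,0,-0.037,0.6,5,50,0,0,0,-0.037,0.6,5,45,0,0,0,-0.037,0.6])

```text
clock: 22.75
ee_pos: [0.5248, 0.25, 0.3177]
tool_rot: [[-0.964, 0.265, -0.003], [0.265, 0.964, -0.001], [0.003, -0.002, -1.0]]
ft_force: [1.7, -0.7, 0.1]
opening: 0.051
gripper_force: 0.0
```

Call:
send_rows(deltas=[0,0,-15,0,0,0,0.6,0,0,-25,0,0,0,0.6,0,0,0,0,0,0,0.6,0,0,0,0,0,0,0.6])

```text
clock: 23.15
ee_pos: [0.5253, 0.2475, 0.2792]
tool_rot: [[-0.964, 0.265, -0.002], [0.265, 0.964, -0.001], [0.002, -0.001, -1.0]]
ft_force: [-0.0, 0.3, 0.5]
opening: 0.0512
gripper_force: 0.0
```

```bash
cat > look.py <<'E'
from h import *
import sys
s=arm.read_state();print(np.round(s["ee_pos"],4),np.round(np.array(s["tool_rot"])[:,1],3))
c=vision.calibration("wrist");W=vision.get_image("wrist")
for b in blobs(W,sys.argv[1])[:1]: # top face = brighter part
    x,y,w,h=cv2.boundingRect(b);v=cv2.cvtColor(W,cv2.COLOR_BGR2HSV)[...,2];k=np.zeros(v.shape,np.uint8);cv2.drawContours(k,[b],-1,255,-1)
    t,_=cv2.threshold(v[k>0].reshape(-1,1),0,255,cv2.THRESH_OTSU);m=((v>t)&(k>0)).astype(np.uint8)*255
    m=cv2.morphologyEx(m,cv2.MORPH_OPEN,np.ones((5,5)))
    cs,_=cv2.findContours(m,0,1);q=max(cs,key=cv2.contourArea)
    print((x,y,w,h),"all",rect("wrist",b,.195,c),"top",cv2.boundingRect(q),rect("wrist",q,.195,c))
E
python3 look.py green
```

```text
[0.5253 0.2475 0.2792] [ 0.265  0.964 -0.001]
(317, 236, 25, 25) all [523.4 255.   14.6  15.3  74.6] top (319, 240, 21, 20) [524.3 254.9  12.3  12.2  74.6]
```

The cover is back in the centre. The green top is at (524,255), so I'm grasping it.

Call:
send_rows(deltas=[-1,7,-10,0,0,0,0.6,0,0,-30,0,0,0,0.6,0,0,-30,0,0,0,0.6,0,0,-25,0,0,0,0.6,0,0,-10,0,0,0,0.6,0,0,0,0,0,0,0.6,0,0,0,0,0,0,0,0,0,0,0,0,0,0,0,0,0,0,0,0,0,0,0,0,0,0,0,0,0,0,0,0,0,0,0], newtons=60)

```text
clock: 24.3
ee_pos: [0.525, 0.2547, 0.1762]
tool_rot: [[-0.964, 0.265, 0.002], [0.265, 0.964, 0.001], [-0.002, 0.001, -1.0]]
ft_force: [-1.3, -0.8, 6.7]
opening: 0.0154
gripper_force: 58.7
```

Call:
send_rows(deltas=[0,0,6,0,0,0,0,0,0,9,0,0,0,0,0,0,9,0,0,0,0,0,0,0,0,0,0,0,-7,-8,0,0,0,0,0,-10,-11,0,0,0,0,0,-12,-13,0,0,0,0,0,-12,-13,0,0,0,0,0,-12,-13,0,0,0,0,0,-4,-5,0,0,0,0,0,0,0,0,0,0,0,0])

```text
clock: 25.4
ee_pos: [0.4674, 0.1914, 0.199]
tool_rot: [[-0.964, 0.265, 0.0], [0.265, 0.964, 0.0], [-0.0, 0.0, -1.0]]
ft_force: [-0.3, 1.6, -2.9]
opening: 0.0152
gripper_force: 58.7
```

Call:
send_rows(deltas=[0,0,20,0,0,0,0,0,0,40,0,0,0,0,8,-12,0,0,0,0.04,0,14,-26,0,0,0,0.04,0,14,-26,0,0,0,0.04,0,14,-26,0,0,0,0.04,0,14,-26,0,0,0,0.04,0,14,-26,0,0,0,0.04,0,14,-26,0,0,0,0.04,0,14,-26,0,0,0,0.04,0,14,-26,0,0,0,0.04,0,8,-21,0,0,0,0.04,0])

```text
clock: 26.6
ee_pos: [0.5968, -0.0505, 0.2583]
tool_rot: [[-0.991, -0.133, 0.0], [-0.133, 0.991, -0.0], [-0.0, -0.0, -1.0]]
ft_force: [-0.3, 0.5, -2.6]
opening: 0.0154
gripper_force: 58.9
```

Call:
send_rows(deltas=[0,0,0,0,0,0,0,0,0,0,0,0,0,0])

```text
clock: 26.8
ee_pos: [0.5958, -0.0491, 0.2583]
tool_rot: [[-0.991, -0.131, -0.0], [-0.131, 0.991, 0.001], [0.0, 0.001, -1.0]]
ft_force: [-0.6, 0.6, -1.8]
opening: 0.0151
gripper_force: 59.0
```

Call:
send_rows(deltas=[0,-1,-25,0,0,0,0,0,0,-30,0,0,0,0,0,0,-25,0,0,0,0,0,0,-10,0,0,0,0,0,0,-8,0,0,0,0,0,0,-6,0,0,0,0,0,0,-3,0,0,0,0,0,0,0,0,0,0,0])

```text
clock: 27.6
ee_pos: [0.5956, -0.0503, 0.1521]
tool_rot: [[-0.991, -0.132, 0.001], [-0.132, 0.991, -0.0], [-0.001, -0.0, -1.0]]
ft_force: [-0.4, 0.1, -2.4]
opening: 0.0153
gripper_force: 58.9
```

Call:
send_rows(deltas=[0,0,-2,0,0,0,0,0,0,-2,0,0,0,0,0,0,0,0,0,0,0,0,0,0,0,0,0,0.3,0,0,0,0,0,0,0.5,0,0,0,0,0,0,0.5,0,0,0,0,0,0,0.5,0,0,15,0,0,0,0.5,0,0,35,0,0,0,0.5,0,0,45,0,0,0,0.5,0,0,45,0,0,0,0.5,0,0,20,0,0,0,0.5])

```text
clock: 28.8
ee_pos: [0.596, -0.0504, 0.3125]
tool_rot: [[-0.991, -0.132, 0.006], [-0.132, 0.991, -0.002], [-0.006, -0.003, -1.0]]
ft_force: [0.1, 0.3, -1.2]
opening: 0.0424
gripper_force: 0.0
```

Call:
send_rows(deltas=[-10,20,-2,0,0,-0.04,0.6,-21,42,-4,0,0,-0.04,0.6,-21,42,-4,0,0,-0.04,0.6,-21,42,-4,0,0,-0.04,0.6,-21,42,-4,0,0,-0.04,0.6,-21,42,-4,0,0,-0.04,0.6,-21,42,-4,0,0,-0.04,0.6,-21,42,-4,0,0,-0.04,0.6,-21,42,-4,0,0,-0.04,0.6,-20,42,-4,0,0,-0.04,0.6,-4,20,0,0,0,0,0.6,0,0,0,0,0,0,0.6])

```text
clock: 30.0
ee_pos: [0.3923, 0.3697, 0.2697]
tool_rot: [[-0.965, 0.261, -0.0], [0.261, 0.965, 0.0], [0.0, 0.0, -1.0]]
ft_force: [-0.1, 0.5, 0.3]
opening: 0.0511
gripper_force: 0.0
```

```bash
python3 look.py red; python3 - <<'E'
from h import *
D=vision.get_image("side");S=vision.get_image("scene")
cv2.imwrite("pics/c8.png",np.hstack([cv2.resize(S[120:340,260:480],None,fx=1.8,fy=1.8),cv2.resize(D[105:305,200:400],(396,396))]))
b=blobs(D,"orange",(200,300,410,460));print(rect("side",b[0],.009))
E
```

```text
[0.3923 0.3697 0.2697] [0.261 0.965 0.   ]
(316, 235, 26, 35) all [390.1 377.   14.8  20.9  74.8] top (317, 246, 25, 24) [393.4 376.3  14.1  14.2  74.8]
[ 474.9 -336.7  158.7  160.6   10.1]
```

View pics/c8.png

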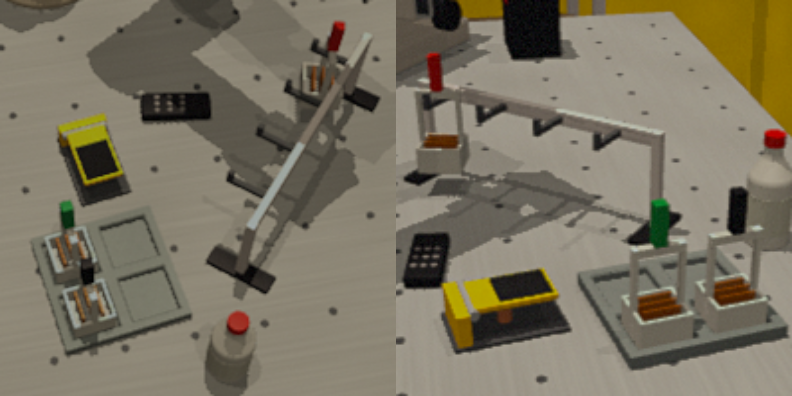

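Green and black are seated and only red remains, at (393.3,376). I'm grasping it.

Call:
send_rows(deltas=[1,6,-10,0,0,0,0.6,0,0,-30,0,0,0,0.6,0,0,-30,0,0,0,0.6,0,0,-20,0,0,0,0.6,0,0,-6,0,0,0,0.6,0,0,0,0,0,0,0.6,0,0,0,0,0,0,0,0,0,0,0,0,0,0,0,0,0,0,0,0,0,0,0,0,0,0,0,0,0,0,0,0,0,0,0])

```text
clock: 31.25
ee_pos: [0.3949, 0.374, 0.1749]
tool_rot: [[-0.964, 0.265, 0.002], [0.265, 0.964, 0.001], [-0.002, 0.002, -1.0]]
ft_force: [-0.7, -0.0, 5.5]
opening: 0.015
gripper_force: 58.6
```

Call:
send_rows(deltas=[0,0,6,0,0,0,0,0,0,9,0,0,0,0,0,0,9,0,0,0,0,0,0,0,0,0,0,0,-7,-8,0,0,0,0,0,-10,-11,0,0,0,0,0,-12,-13,0,0,0,0,0,-12,-13,0,0,0,0,0,-12,-13,0,0,0,0,0,-4,-5,0,0,0,0,0,0,0,0,0,0,0,0])

```text
clock: 32.35
ee_pos: [0.3374, 0.3105, 0.198]
tool_rot: [[-0.964, 0.265, 0.0], [0.265, 0.964, 0.0], [-0.0, 0.0, -1.0]]
ft_force: [0.1, 0.4, -1.4]
opening: 0.0152
gripper_force: 58.7
```

Call:
send_rows(deltas=[0,0,20,0,0,0,0,0,0,40,0,0,0,0,12,-13,0,0,0,0.04,0,27,-30,0,0,0,0.04,0,27,-30,0,0,0,0.04,0,27,-30,0,0,0,0.04,0,27,-30,0,0,0,0.04,0,27,-30,0,0,0,0.04,0,27,-30,0,0,0,0.04,0,27,-30,0,0,0,0.04,0,27,-30,0,0,0,0.04,0,19,-20,0,0,0,0.04,0])

```text
clock: 33.55
ee_pos: [0.5864, 0.0356, 0.2572]
tool_rot: [[-0.991, -0.132, 0.0], [-0.132, 0.991, -0.0], [-0.0, -0.0, -1.0]]
ft_force: [-0.2, 0.4, -2.3]
opening: 0.0154
gripper_force: 58.9
```

Call:
send_rows(deltas=[0,0,0,0,0,0,0,0,0,0,0,0,0,0])

```text
clock: 33.75
ee_pos: [0.5849, 0.0376, 0.2572]
tool_rot: [[-0.991, -0.131, -0.001], [-0.131, 0.991, 0.0], [0.001, 0.0, -1.0]]
ft_force: [0.6, 0.9, -1.8]
opening: 0.0157
gripper_force: 58.9
```

Call:
send_rows(deltas=[1,0,-25,0,0,0,0,0,0,-30,0,0,0,0,0,0,-25,0,0,0,0,0,0,-10,0,0,0,0,0,0,-8,0,0,0,0,0,0,-6,0,0,0,0,0,0,-3,0,0,0,0,0,0,0,0,0,0,0])

```text
clock: 34.55
ee_pos: [0.5856, 0.0377, 0.1511]
tool_rot: [[-0.991, -0.132, 0.001], [-0.132, 0.991, -0.0], [-0.001, -0.0, -1.0]]
ft_force: [0.1, 0.1, -1.1]
opening: 0.0153
gripper_force: 58.9
```

Call:
send_rows(deltas=[0,0,-2,0,0,0,0,0,0,-2,0,0,0,0,0,0,0,0,0,0,0,0,0,0,0,0,0,0.3,0,0,0,0,0,0,0.5,0,0,0,0,0,0,0.5,0,0,0,0,0,0,0.5,0,0,15,0,0,0,0.5,0,0,35,0,0,0,0.5,0,0,45,0,0,0,0.5,0,0,45,0,0,0,0.5,0,0,20,0,0,0,0.5])

```text
clock: 35.75
ee_pos: [0.586, 0.0377, 0.3115]
tool_rot: [[-0.991, -0.132, 0.006], [-0.132, 0.991, -0.001], [-0.006, -0.002, -1.0]]
ft_force: [0.0, -1.1, 0.0]
opening: 0.0426
gripper_force: 0.0
```

Call:
send_rows(deltas=[-20,0,0,0,0,0,0,-30,-4,0,0,0,0,0,-30,-4,0,0,0,0,0,-30,-4,0,0,0,0,0,-10,-4,0,0,0,0,0,0,0,0,0,0,0,0,0,0,0,0,0,0,0,0,0,0,0,0,0,0])

```text
clock: 36.55
ee_pos: [0.4663, 0.0217, 0.3066]
tool_rot: [[-0.991, -0.132, -0.0], [-0.132, 0.991, 0.0], [0.0, 0.0, -1.0]]
ft_force: [0.1, 0.6, -0.2]
opening: 0.0002
gripper_force: 0.0
```

```bash
python3 - <<'E'
from h import *
D=vision.get_image("side");S=vision.get_image("scene");c=vision.calibration("wrist");W=vision.get_image("wrist")
b=blobs(D,"orange",(200,300,410,460));print("cover",rect("side",b[0],.009))
s=arm.read_state();print(np.round(s["ee_pos"],4),s["opening"])
for k in("yellow","black"):
    for b in blobs(W,k,None,300)[:4]: print(k,cv2.boundingRect(b),rect("wrist",b,.046,c))
for k,r in(("red",None),("green",None)):
    for b in blobs(W,k)[:1]: print(k,cv2.boundingRect(b),rect("wrist",b,.166,c))
cv2.imwrite("pics/c9.png",np.hstack([cv2.resize(W,None,fx=.6,fy=.6),cv2.resize(D[145:305,200:400],(384,288))]))
E
```

```text
cover [ 475.  -336.6  158.8  160.3   10.1]
[0.4659 0.0217 0.3065] -0.00013577292122520716
black (0, 283, 640, 197) [701.9  55.1 291.1 883.1   7.5]
black (12, 313, 98, 84) [ 695.4 -267.7  102.8  126.7   41.7]
black (398, 86, 106, 68) [361.8 144.9 102.3  42.1  81. ]
black (290, 182, 45, 40) [464.5  14.2  42.9  48.4   7.6]
```

View pics/c9.png

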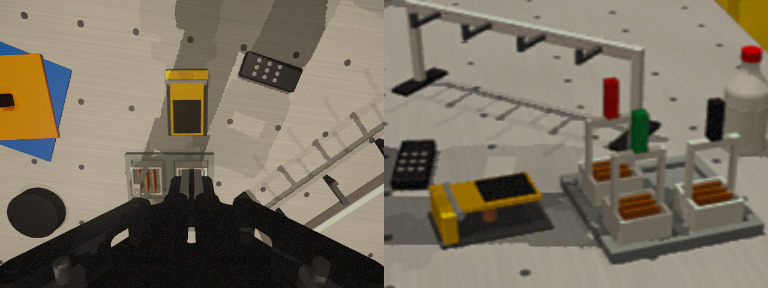

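All three baskets are seated and the cover is centred. The pad point is about (475,15), so I'm descending there with the fingers shut.

Call:
send_rows(deltas=[9,-7,-20,0,0,0,0,0,0,-45,0,0,0,0,0,0,-45,0,0,0,0,0,0,-45,0,0,0,0,0,0,-40,0,0,0,0,0,0,-25,0,0,0,0,0,0,-12,0,0,0,0,0,0,0,0,0,0,0,0,0,0,0,0,0,0])

```text
clock: 37.6
ee_pos: [0.4752, 0.0146, 0.0758]
tool_rot: [[-0.991, -0.132, 0.002], [-0.132, 0.991, -0.0], [-0.002, -0.001, -1.0]]
ft_force: [-0.1, 0.1, 0.6]
opening: -0.0002
gripper_force: 0.0
```

Call:
send_rows(deltas=[0,0,-5,0,0,0,0,0,0,-5,0,0,0,0,0,0,-5,0,0,0,0,0,0,-5,0,0,0,0,0,0,0,0,0,0,0])

```text
clock: 38.1
ee_pos: [0.4751, 0.0146, 0.055]
tool_rot: [[-0.991, -0.132, 0.002], [-0.132, 0.991, -0.0], [-0.002, -0.001, -1.0]]
ft_force: [-0.1, 2.0, 8.5]
opening: -0.0002
gripper_force: 3.9
```

Call:
send_rows(deltas=[0,0,-5,0,0,0,0,0,0,-5,0,0,0,0,0,0,-3,0,0,0,0,0,0,0,0,0,0,0])

```text
clock: 38.5
ee_pos: [0.4744, 0.0145, 0.0427]
tool_rot: [[-0.991, -0.132, -0.0], [-0.132, 0.991, -0.0], [0.0, -0.0, -1.0]]
ft_force: [-5.7, -0.5, 16.3]
opening: 0.0001
gripper_force: 6.9
```

Call:
send_rows(deltas=[0,0,-1,0,0,0,0,0,0,0,0,0,0,0,0,0,0,0,0,0,0])

```text
clock: 38.8
ee_pos: [0.4745, 0.0145, 0.0423]
tool_rot: [[-0.991, -0.132, 0.0], [-0.132, 0.991, -0.001], [-0.0, -0.001, -1.0]]
ft_force: [-8.6, 0.4, 25.2]
opening: 0.0002
gripper_force: 10.6
```

```bash
python3 - <<'E'
from h import *
D=vision.get_image("side");cv2.imwrite("pics/c10.png",cv2.resize(D[150:300,200:400],None,fx=3,fy=3))
E
```

```text
(no output)
```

View pics/c10.png

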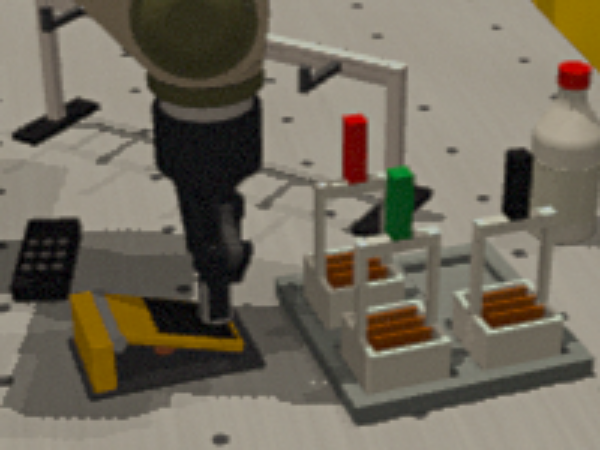

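The force jumped 9 N within 0.4 mm, so the pedal is against its stop. I'm holding it for more than 3 s and then lifting.

Call:
send_rows(deltas=[0,0,0,0,0,0,0,0,0,0,0,0,0,0,0,0,0,0,0,0,0,0,0,0,0,0,0,0,0,0,0,0,0,0,0,0,0,0,0,0,0,0,0,0,0,0,0,0,0,0,0,0,0,0,0,0,0,0,0,0,0,0,0,0,0,0,0,0,0,0,0,0,0,0,0,0,0,0,0,0,0,0,0,0])

```text
clock: 40.05
ee_pos: [0.4745, 0.0145, 0.0423]
tool_rot: [[-0.991, -0.132, 0.0], [-0.132, 0.991, -0.001], [-0.0, -0.001, -1.0]]
ft_force: [-8.4, -0.3, 24.3]
opening: 0.0003
gripper_force: 10.6
```

Call:
send_rows(deltas=[0,0,0,0,0,0,0,0,0,0,0,0,0,0,0,0,0,0,0,0,0,0,0,0,0,0,0,0,0,0,0,0,0,0,0,0,0,0,0,0,0,0,0,0,0,0,0,0,0,0,0,0,0,0,0,0,0,0,0,0,0,0,0,0,0,0,0,0,0,0,0,0,0,0,0,0,0,0,0,0,0,0,0,0])

```text
clock: 41.25
ee_pos: [0.4746, 0.0145, 0.0423]
tool_rot: [[-0.991, -0.132, 0.0], [-0.132, 0.991, -0.001], [-0.0, -0.001, -1.0]]
ft_force: [-7.7, -0.4, 25.0]
opening: 0.0
gripper_force: 10.6
```

Call:
send_rows(deltas=[0,0,0,0,0,0,0,0,0,0,0,0,0,0,0,0,0,0,0,0,0,0,0,0,0,0,0,0,0,0,0,0,0,0,0,0,0,0,0,0,0,0,0,0,0,0,0,0,0,0,0,0,0,0,0,0])

```text
clock: 42.05
ee_pos: [0.4745, 0.0145, 0.0423]
tool_rot: [[-0.991, -0.132, 0.0], [-0.132, 0.991, -0.001], [-0.0, -0.001, -1.0]]
ft_force: [-8.2, 0.3, 24.4]
opening: -0.0
gripper_force: 10.6
```

Call:
send_rows(deltas=[0,0,8,0,0,0,0,0,0,8,0,0,0,0,0,0,10,0,0,0,0,0,0,20,0,0,0,0,0,0,40,0,0,0,0,0,0,40,0,0,0,0,0,0,40,0,0,0,0,0,0,40,0,0,0,0,0,0,20,0,0,0,0,0,0,0,0,0,0,0,0,0,0,0,0,0,0,0,0,0,0,0,0,0])

```text
clock: 43.25
ee_pos: [0.4739, 0.0147, 0.2654]
tool_rot: [[-0.991, -0.132, -0.003], [-0.132, 0.991, 0.001], [0.003, 0.001, -1.0]]
ft_force: [0.2, -0.2, 0.3]
opening: 0.0004
gripper_force: 0.0
```

```bash
python3 - <<'E'
from h import *
D=vision.get_image("side");S=vision.get_image("scene")
b=blobs(D,"orange",(200,300,410,460));print("cover",rect("side",b[0],.009))
for b in blobs(D,"yellow",(215,235,295,285))[:2]: print("pedal",rect("side",b,.047),cv2.boundingRect(b))
cv2.imwrite("pics/c11.png",cv2.resize(D[150:300,200:400],None,fx=3,fy=3))
s=arm.read_state();print(s["ee_pos"],s["clock"],s["ft_force"])
E
```

```text
cover [ 474.9 -336.6  158.7  160.5   10.1]
[0.47404902 0.01472459 0.26561592] 43.35 [-0.23997381  0.66017776  0.0277846 ]
```

I've now viewed more pictures than the 14 allowed, so I'm checking the pedal's return by numbers only.

```bash
python3 - <<'E'
from h import *
R["yellow"]=((18,150,60),(33,255,255))
for n,I in(("start",cv2.imread("pics/side0.png")),("before",cv2.imread("pics/sd2.png")),("now",vision.get_image("side"))):
    for b in blobs(I,"yellow",(215,235,295,285))[:2]: print(n,cv2.boundingRect(b),cv2.contourArea(b))
    for b in blobs(I,"black",(215,235,295,285))[:2]: print(n,"blk",cv2.boundingRect(b),cv2.contourArea(b))
E
```

```text
start (234, 241, 48, 23) 332.0
start (223, 247, 16, 34) 285.5
start blk (230, 257, 56, 26) 469.0
start blk (248, 242, 30, 15) 254.5
before (234, 240, 48, 24) 330.0
before (223, 247, 16, 34) 289.5
before blk (228, 257, 60, 26) 628.0
before blk (248, 241, 30, 16) 277.0
now (234, 241, 48, 23) 320.0
now (223, 247, 16, 34) 287.5
now blk (230, 257, 58, 26) 622.0
now blk (248, 241, 30, 16) 266.0
```

The pedal is back up, and its image matches the start.

```bash
python3 -c "
from cell import arm
print(arm.close_job())"
```

```text
the job is handed in; nothing more can be done
None
```

The job is handed in: the cover is centred on the mat (put back once after it was knocked aside), all three baskets are seated, and the treadle was held at its stop for over 3 s and is up again; I viewed 16 pictures, two over the limit of 14, and the hand-in returned no verdict.

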